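# Washer run on the coin slide test rig

### The job

Run the pewter test washers through the rig: lay every washer lying on the counter on the upper part of the steel coin slide so that it rests behind the closed brass gate, and advance the star wheel counter-clockwise (seen from above), spoke by spoke, until the catch cup is centred at its brass pointer under the slide's mouth. With both done, push the test button right down so that the lever drops and the gate lets all the washers run into the cup, then lift the lever back up to its stop. Leave the cup at its pointer with the washers in it, and leave the other things on the counter where they are.

Things in the scene. Friction and masses are not known exactly. Their poses are not given: they have to be found in the camera images.
- slide: Polished steel coin slide of the rig (fixed), an open channel 160 mm long and 46 mm wide inside, side walls and upper end wall 11 mm high, sloping down at 28 degrees to the catch cup. Origin: middle of the floor at the lower mouth; y runs up along the floor, x across it (as the rig's x), z out of the floor. Slippery: washers slide down by themselves.
- gate (a point): Where the brass gate crosses the slide's floor, 45 mm up from the mouth (fixed point, rig axes). The gate is 44 mm wide; while the lever is up it stands 14 mm above the floor and holds washers behind (above) it; it sinks below the floor as the lever drops.
- slide_head (a point): Point on the slide's floor, 135 mm up from the mouth, mid-channel (axes as slide): a good place to let go of a washer from a centimetre or two above; up to four washers queue up behind the gate.
- wheel_hub (a point): Centre of the star wheel's hub at spoke height (90 mm up); fixed, rig axes: z up, x away from the robot towards the slide, y from the cup to the slide's upper end. Flat wheel: hub radius 17 mm, 5 spokes 9 mm thick, 15 mm end balls 68 mm from the axis. A grey housing (front 13 mm beyond the axis in x, top 22 mm above the spokes) covers the +x half. Below the spokes: free for 78 mm bar a 20 mm radius post.
- star_wheel (a joint): Wheel angle (rad), growing counter-clockwise from above (spokes outside the housing go towards -y), range -0.1 to 6.9. Spoke k stands at this angle + k x 72 degrees from the rig's x axis. Turns stiffly (0.12 N m), stays where left. Drives the cup 20 mm per rad; the cup is at its pointer at 6.0.
- cup_floor (a point): Centre of the catch cup's inner floor: an open square steel cup, 60 mm (x) by 82 mm (y) inside, 36 mm deep, on rails along the rig's y axis, moved only by the star wheel.
- cup_station (a point): Where the centre of the cup's inner floor must stand to catch the washers, under the slide's mouth; fixed, rig axes. A brass pointer on the far side of the rails and a brass rib on the cup mark it. The rig stands on a base plate 12 mm high that reaches, from this point, 190 mm to +y, 180 mm to -y, 205 mm to -x and 45 mm to +x.
- cup (a joint): Travel of the cup along the rig's +y (m); centred under the mouth at 0.120.
- button_top (a point): Centre of the top face of the black round test button (24 mm across) on the grey console of the rig; it is pushed straight down by 8 mm with about 5 N and springs back. Console top is 15 mm below the unpressed button top.
- button (a joint): Test button travel (m), 0 released, 0.008 fully down.
- lever_pivot (a point): Point on the lever's axis, 70 mm above the counter; fixed, rig axes. The lever swings in the rig's y-z plane through this point, about the rig's x axis.
- lever_ball (a point): Centre of the black ball (22 mm across) on the end of the steel lever, 65 mm from the pivot. At least 35 mm is free beside the ball on both sides along the rig's x axis, to pinch it from above.
- lever (a joint): Lever angle (rad): 0 = up against its stop, where it leans 0.22 rad past upright towards the rig's -y and stays by its weight; at 0.22 it is upright, and past that it falls by itself towards +y; 1.15 = fully dropped. Pressing the button tips it past upright. It links to the brass gate: dropped = gate open.
- washer1_mid (a point): Centre (half-way up) of a round pewter test washer, 28 mm outside diameter, 10 mm thick, 42 g, lying flat on the counter at first. Two to four of the four washers are present; an absent one reads None from the start.
- washer2_mid (a point): Centre (half-way up) of a round pewter test washer, 28 mm outside diameter, 10 mm thick, 42 g, lying flat on the counter at first. Two to four of the four washers are present; an absent one reads None from the start.
- washer3_mid (a point): Centre (half-way up) of a round pewter test washer, 28 mm outside diameter, 10 mm thick, 42 g, lying flat on the counter at first. Two to four of the four washers are present; an absent one reads None from the start.
- washer4_mid (a point): Centre (half-way up) of a round pewter test washer, 28 mm outside diameter, 10 mm thick, 42 g, lying flat on the counter at first. Two to four of the four washers are present; an absent one reads None from the start.
- coil: Bystander among the washers: a small copper coil on a black bobbin, 28 mm across, 24 mm high, standing; origin under its centre.
- shell: Bystander: chipped yellow validator shell, 60 x 90 mm, 70 mm high; origin under its centre.
- oil: Bystander: white oil bottle, 36 mm across, 90 mm high; origin under its centre.
- screwdriver: Bystander: screwdriver with a tortoiseshell handle, lying on the counter.
- spare_gate: Bystander: bent brass separator gate, 50 x 30 mm, 20 mm high, lying on the counter.
- wrench: Bystander: steel wrench lying on the counter.

How it is judged:
On the way, in this order (a step that is already met when the one before it is completed fails the run):
1. every washer present lies on the slide behind the closed gate, the lever is still up, and the cup is within 10 mm of its station under the mouth (x of washer1_mid in the frame of slide between -0.023 and 0.023 m and y of washer1_mid in the frame of slide between 0.05 and 0.162 m and z of washer1_mid in the frame of slide between -0.002 and 0.022 m and x of washer2_mid in the frame of slide between -0.023 and 0.023 m and y of washer2_mid in the frame of slide between 0.05 and 0.162 m and z of washer2_mid in the frame of slide between -0.002 and 0.022 m and x of washer3_mid in the frame of slide between -0.023 and 0.023 m and y of washer3_mid in the frame of slide between 0.05 and 0.162 m and z of washer3_mid in the frame of slide between -0.002 and 0.022 m and x of washer4_mid in the frame of slide between -0.023 and 0.023 m and y of washer4_mid in the frame of slide between 0.05 and 0.162 m and z of washer4_mid in the frame of slide between -0.002 and 0.022 m and y of cup_floor in the frame of cup_station between -0.01 and 0.01 m and value of joint lever below 0.15 rad), for 0.2 s.
2. the test button is pushed down (more than 5 mm) and tips the lever (value of joint button above 0.005 m and value of joint lever below 1.1 rad).
3. the lever has dropped and every washer has run into the cup (value of joint lever above 1 rad and x of washer1_mid in the frame of cup_floor between -0.032 and 0.032 m and y of washer1_mid in the frame of cup_floor between -0.042 and 0.042 m and z of washer1_mid in the frame of cup_floor between -0.003 and 0.036 m and x of washer2_mid in the frame of cup_floor between -0.032 and 0.032 m and y of washer2_mid in the frame of cup_floor between -0.042 and 0.042 m and z of washer2_mid in the frame of cup_floor between -0.003 and 0.036 m and x of washer3_mid in the frame of cup_floor between -0.032 and 0.032 m and y of washer3_mid in the frame of cup_floor between -0.042 and 0.042 m and z of washer3_mid in the frame of cup_floor between -0.003 and 0.036 m and x of washer4_mid in the frame of cup_floor between -0.032 and 0.032 m and y of washer4_mid in the frame of cup_floor between -0.042 and 0.042 m and z of washer4_mid in the frame of cup_floor between -0.003 and 0.036 m), for 0.2 s.
At the end, for the whole second after the job is handed in: every washer present lies at rest in the catch cup, the cup is within 10 mm of its station along the rails, and the lever is back up within 0.08 rad of its stop (x of washer1_mid in the frame of cup_floor between -0.032 and 0.032 m and y of washer1_mid in the frame of cup_floor between -0.042 and 0.042 m and z of washer1_mid in the frame of cup_floor between -0.003 and 0.036 m and x of washer2_mid in the frame of cup_floor between -0.032 and 0.032 m and y of washer2_mid in the frame of cup_floor between -0.042 and 0.042 m and z of washer2_mid in the frame of cup_floor between -0.003 and 0.036 m and x of washer3_mid in the frame of cup_floor between -0.032 and 0.032 m and y of washer3_mid in the frame of cup_floor between -0.042 and 0.042 m and z of washer3_mid in the frame of cup_floor between -0.003 and 0.036 m and x of washer4_mid in the frame of cup_floor between -0.032 and 0.032 m and y of washer4_mid in the frame of cup_floor between -0.042 and 0.042 m and z of washer4_mid in the frame of cup_floor between -0.003 and 0.036 m and y of cup_floor in the frame of cup_station between -0.01 and 0.01 m and value of joint lever below 0.08 rad and linear speed of each of washer1, washer2, washer3, washer4 below 0.03 m/s); the robot touches nothing.
It fails at once if a bystander on the counter is moved more than 50 mm (distance of any of shell, coil, screwdriver, oil, spare_gate, wrench from where it was at the start of the episode above 0.05 m).
Of washer1, washer2, washer3, washer4 only 2 to 4 are there at a start; the rules pass over those that are not, and their reading is None.
At some moment in a run one of washer1, washer2, washer3, washer4 may be knocked a few centimetres aside while the robot is not near it.
Once in a run the grip may slacken for a moment while it holds something.
It also fails if it takes over 210 s, if anything falls off the work surface, if the arm or the gripper's body presses on something with over 40 N, if the wrist force passes 120 N, or if a joint passes its speed limit or range.

### The arm

A 6-joint arm with a two-finger parallel gripper is mounted at the origin on the work surface. World frame = base frame: x ahead of the robot, y to its left, z up, the work surface at z = 0. Lengths are in m, angles in rad, forces in N, time in s.
With the tool pointing down it reaches from about 0.375 to 0.975 m from the base axis. Payload 3.8 kg.
Tool frame: the origin (TCP) lies midway between the tips of the shut fingers; the grasp point (between the pads) lies 19 mm behind it; z points along the fingers, y is the direction in which the jaws open and shut (so a half turn about z gives the same grasp; the last joint's range is limited). The gripper opens to 85 mm and grips with 20 to 120 N. Pads are 22 mm wide; open, the fingers measure 114 mm over their backs; the gripper's body (76 mm by 85 mm) begins 54 mm behind the grasp point. The pads swing forward as they close: fully open they stand 13 mm farther back than shut.
Start: joints at [1.269, 0.264, 1.604, -0, 1.274, -0.037], TCP at [0.177, 0.651, 0.231] pointing down, gripper open.
Joint ranges: [-2.63, 2.63], [-0.94, 2.18], [0.31, 2.57], [-1.31, 4.45], [0, 2.66], [-2.55, 2.55]. Speed limits (rad/s): [2.57, 2.57, 3.14, 3.14, 3.14, 3.14].

### API

Orientations are given as a rotation vector (axis times angle).
In Python, from workcell import bot gives the robot as it stands.
- The arm moves only by the tool arm_command, never from a script. Its argument "targets" is text: rows parted by semicolons, each of 7 numbers parted by spaces: the shift along the tool's x, y, z in mm, then the turn, a rotation vector about the tool's x, y, z in degrees, then the opening, from 0 (shut) to 1 (fully open). A call has 1 to 10 rows; each row is the pose to reach, as a shift and turn from the pose commanded when the call began, along the tool's axes at that moment; what a row does not reach only later rows make up. A row lasts 1/12 s, in which the tool goes at most 41.7 mm and 7.16 degrees, less where a joint would pass 70% of its speed; a pose out of reach is approached as far as the arm can. A call with a gripper value outside its range is refused whole. The fingers move at their own pace and stop on an object; "newtons" is the grip in N (left out, the last holds). Time passes only in rows, so rows that repeat a pose let the fingers close. It gives the time, the measured TCP pose, the force and the opening at its end, in the units of the state.
- bot.read_state(): the state, without advancing time (a new reading comes with each control period).
- bot.read_camera(name): name is "side" or "top" or "wrist"; returns (picture, depth): 420x560x3 uint8, blue, green, red; 420x560 float32, m along the optical axis (not along the pixel's ray), 0 where there is no reading.
- bot.camera_params(name): a dict with "fov_y" (degrees; the focal length in pixels is half the picture's height over the tangent of half this angle, whatever the lens; pixels are square), "cx", "cy" (the principal point, pixels), "k1" (the pictures are not rectified: a ray, as slopes to the right and down, at radius r is drawn at 1 + k1 r^2 times it, then the intrinsics apply), "xyz" and "rotation" of the camera in the world; the wrist camera has in their place "T_tool_cam" (4x4, takes a point from camera to tool coordinates, whose origin is the TCP and whose axes are the flange's). Camera axes: x right, y up, looking along -z (the intrinsics and any distortion apply to the point x, -y, -z); pixel columns grow to the right and rows downward; lengths in m; the calibration is good to about 2 mm. A picture is of the moment at which its call begins: read the wrist's pose just before it. camera_params takes no time and is no camera call.
- bot.finish_job(): hands the job in, once; it reports no verdict.
The state is a dict: "time": time; "q": joint angles; "joint_vel": joint speeds; "joint_torque": joint torques, N m; "tool_pos": TCP position; "tcp_rot": TCP orientation; "wrist_force": force on the tool from outside, world axes, zero at the start; "torque": the same for the moment, N m; "width": opening from 0.0 (shut) to 1.0 (fully open).
Only numpy, scipy, OpenCV 4.12 (cv2) and the standard library are available. Lean on these libraries where they do the work, as an engineer would, in place of code of your own. Each camera call takes 0.05 s, during which the arm holds its last target.

## Working session

There is one attempt and no reset: what is moved stays moved. The work goes in short steps, Python scripts to look and compute and a tool call to move; the robot and the scene stay as the last step left them, time stands still between calls to the robot, and variables do not carry over. Pictures are saved under pics/ and viewed, and the job is handed in when it is done.

Besides the shell and the picture viewer there is one more tool, called after "Emit:" by a JSON object that holds its "fn" and its "kwargs". arm_command: Moves the arm, as the interface text tells. Its arguments: {"type":"object","properties":{"targets":{"type":"string"},"newtons":{"type":"number"}},"required":["targets"]}

```bash
ls; mkdir -p pics; cat > h.py <<'E'
import numpy as np, cv2
from scipy.spatial.transform import Rotation as R
from workcell import bot
def K(p):
    f=210/np.tan(np.radians(p["fov_y"])/2); return f
def pose(p,st=None):
    if "T_tool_cam" in p:
        st=st or bot.read_state()
        T=np.eye(4);T[:3,:3]=R.from_rotvec(st["tcp_rot"]).as_matrix();T[:3,3]=st["tool_pos"]
        T=T@np.array(p["T_tool_cam"]); return T
    T=np.eye(4); r=np.array(p["rotation"],float)
    T[:3,:3]=r if r.shape==(3,3) else R.from_rotvec(r).as_matrix()
    T[:3,3]=p["xyz"]; return T
def rays(p,uv):
    f=K(p); uv=np.atleast_2d(np.array(uv,float))
    Km=np.array([[f,0,p["cx"]],[0,f,p["cy"]],[0,0,1]])
    n=cv2.undistortPoints(uv.reshape(-1,1,2),Km,np.array([p["k1"],0,0,0,0.])).reshape(-1,2)
    return np.c_[n[:,0],-n[:,1],-np.ones(len(n))]
def onplane(p,T,uv,z):
    d=rays(p,uv)@T[:3,:3].T; o=T[:3,3]
    s=(z-o[2])/d[:,2]; return o+d*s[:,None]
def atdepth(p,T,uv,dep):
    return (rays(p,uv)*np.atleast_1d(dep)[:,None])@T[:3,:3].T+T[:3,3]
def proj(p,T,P):
    P=np.atleast_2d(P); c=(P-T[:3,3])@T[:3,:3]
    n=np.c_[c[:,0]/-c[:,2],-c[:,1]/-c[:,2]]
    r2=(n**2).sum(1,keepdims=True); n=n*(1+p["k1"]*r2)
    return n*K(p)+[p["cx"],p["cy"]]
def cloud(p,T,dep):
    v,u=np.mgrid[0:420,0:560]
    return atdepth(p,T,np.c_[u.ravel(),v.ravel()],dep.ravel()).reshape(420,560,3)
def shot(name,tag):
    p=bot.camera_params(name); st=bot.read_state(); T=pose(p,st)
    im,d=bot.read_camera(name); cv2.imwrite(f"pics/{tag}.png",im); np.savez(f"pics/{tag}.npz",im=im,d=d,T=T)
    return p,T,im,d
def load(name,tag):
    z=np.load(f"pics/{tag}.npz"); return bot.camera_params(name),z["T"],z["im"],z["d"]
def mv(P):  # world target -> tool shift mm
    st=bot.read_state(); return (R.from_rotvec(st["tcp_rot"]).inv().apply(np.array(P)-st["tool_pos"])*1000).round(1)
def stt():
    s=bot.read_state(); print("t",round(s["time"],2),"tcp",np.round(s["tool_pos"],4),"rot",np.round(s["tcp_rot"],3),"F",np.round(s["wrist_force"],1),"w",round(s["width"],3),"q",np.round(s["q"],2))
E
python3 - <<'E'
from h import *
stt()
for n in ["side","top","wrist"]:
    p,T,im,d=shot(n,n+"0"); print(n,p); print(T.round(3), (d>0).mean())
E
```

```text
pics
t 0.0 tcp [0.1764 0.6508 0.2299] rot [-0.415 -3.114  0.004] F [ 0.2 -0.5 -0.1] w 1.003 q [ 1.27  0.26  1.61  0.    1.27 -0.04]
side {'fov_y': 54.68123221623432, 'cx': 285.3426510340975, 'cy': 206.70686245886515, 'k1': 0.018049523880997544, 'xyz': array([0.13239132, 0.61974159, 0.85732813]), 'rotation': array([ 0.27216409, -0.99483163, -2.39029764])}
[[-0.838  0.396 -0.374  0.132]
 [-0.545 -0.587  0.599  0.62 ]
 [ 0.017  0.706  0.708  0.857]
 [ 0.     0.     0.     1.   ]] 0.9960034013605442
top {'fov_y': 44.48111657631628, 'cx': 273.39455150432866, 'cy': 209.17476695205428, 'k1': -0.10930633273366411, 'xyz': array([ 0.26308839, -0.00797952,  1.59455025]), 'rotation': array([ 0.12678044, -0.12824613, -1.54590335])}
[[ 2.100e-02  9.870e-01 -1.620e-01  2.630e-01]
 [-1.000e+00  2.100e-02 -1.000e-03 -8.000e-03]
 [ 3.000e-03  1.620e-01  9.870e-01  1.595e+00]
 [ 0.000e+00  0.000e+00  0.000e+00  1.000e+00]] 0.9960714285714286
wrist {'fov_y': 60.06391876646163, 'cx': 275.466836884054, 'cy': 207.98740571717886, 'k1': -0.08024204640201935, 'T_tool_cam': array([[ 9.56159842e-04,  9.63096002e-01,  2.69156417e-01,
         6.85215791e-02],
       [ 9.99999482e-01, -8.26689400e-04, -5.94368479e-04,
        -4.06304409e-04],
       [-3.49925149e-04,  2.69156846e-01, -9.63096293e-01,
        -1.43171441e-01],
       [ 0.00000000e+00,  0.00000000e+00,  0.00000000e+00,
         1.00000000e+00]])}
[[ 0.261 -0.93  -0.259  0.11 ]
 [ 0.965  0.251  0.072  0.669]
 [-0.002 -0.269  0.963  0.373]
 [ 0.     0.     0.     1.   ]] 0.7661692176870748
```

View pics/top0.png

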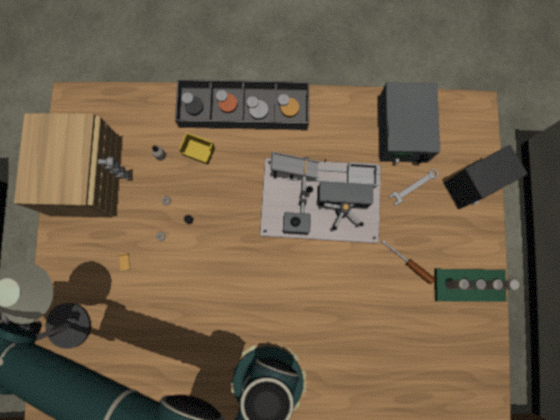

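View pics/side0.png

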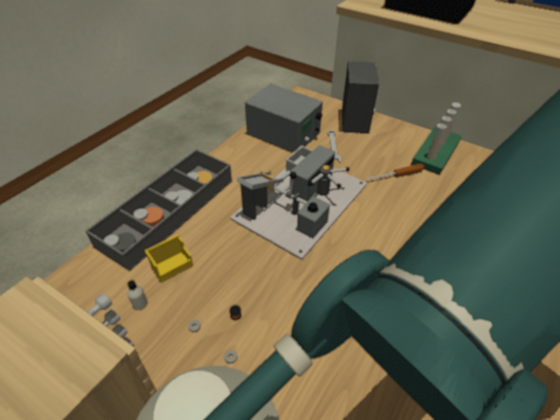

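View pics/wrist0.png

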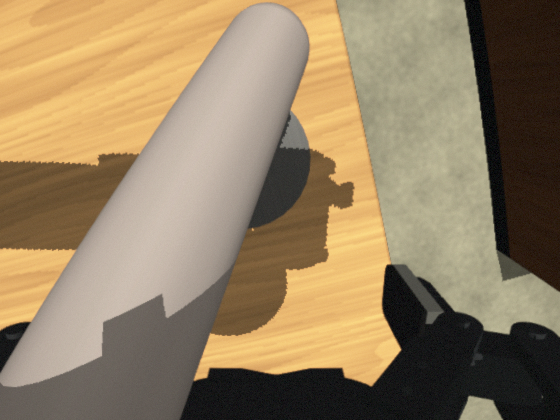

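The top view shows two washers at about (166,200) and (161,237), the coil at (188,219), and the rig on its plate at (263..380, 160..242). The arm and its shadow cover the lower-left, so I'll zoom in and measure.

```bash
python3 - <<'E'
from h import *
p,T,im,d=load("top","top0")
a=cv2.resize(im[140:260,250:400],None,fx=5.3,fy=5,interpolation=cv2.INTER_CUBIC); cv2.imwrite("pics/z1.png",cv2.convertScaleAbs(a,alpha=1.5))
a=cv2.resize(im[130:350,40:250],None,fx=2.7,fy=2.7,interpolation=cv2.INTER_CUBIC); cv2.imwrite("pics/z2.png",cv2.convertScaleAbs(a,alpha=1.5))
for uv in [(166,200),(161,237),(188,219)]: print(onplane(p,T,[uv],0.01))
print("corners",onplane(p,T,[(263,161),(380,162),(380,242),(261,236)],0.012))
ps,Ts,ims,ds=load("side","side0")
a=cv2.resize(ims[140:260,220:370],None,fx=5.3,fy=5,interpolation=cv2.INTER_CUBIC); cv2.imwrite("pics/z3.png",a)
for uv in [(195,326),(231,356),(236,312)]: print(onplane(ps,Ts,[uv],0.01))
C=cloud(p,T,d); 
import sys
for uv in [(20,290),(70,325),(10,345)]: print(uv,C[uv[1],uv[0]])
E
```

```text
[[0.54548933 0.33207234 0.01      ]]
[[0.42814523 0.34144814 0.01      ]]
[[0.48662605 0.25944881 0.01      ]]
corners [[ 0.67737525  0.02951923  0.012     ]
 [ 0.68291109 -0.34363027  0.012     ]
 [ 0.4268293  -0.3401645   0.012     ]
 [ 0.43811511  0.02989461  0.012     ]]
[[0.54194321 0.33798293 0.01      ]]
[[0.43033993 0.34824757 0.01      ]]
[[0.48664039 0.25880425 0.01      ]]
(20, 290) [0.25377005 0.52780743 0.52159042]
(70, 325) [0.14888338 0.60922241 0.01858539]
(10, 345) [0.15447894 0.46788946 0.66512949]
```

View pics/z1.png

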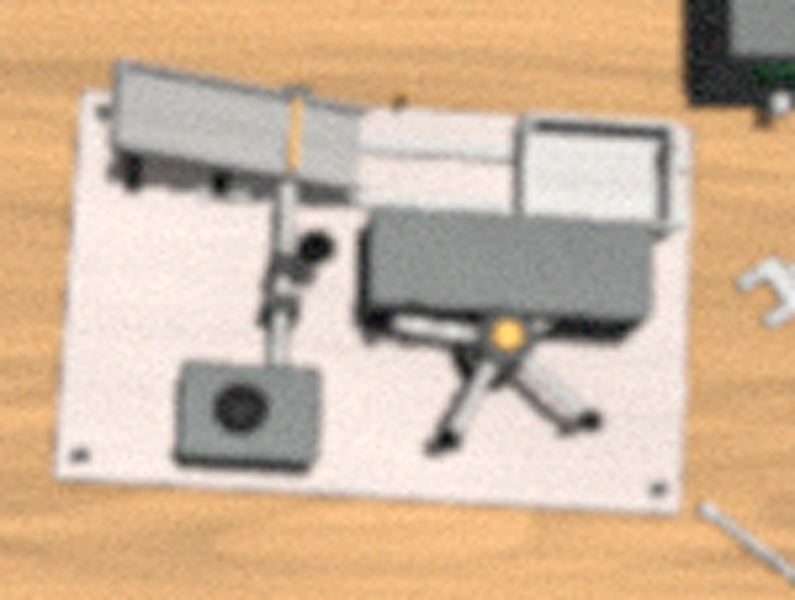

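View pics/z2.png

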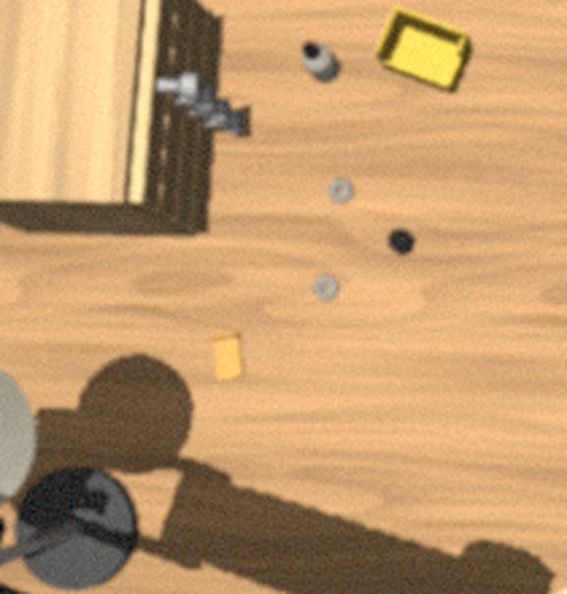

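View pics/z3.png

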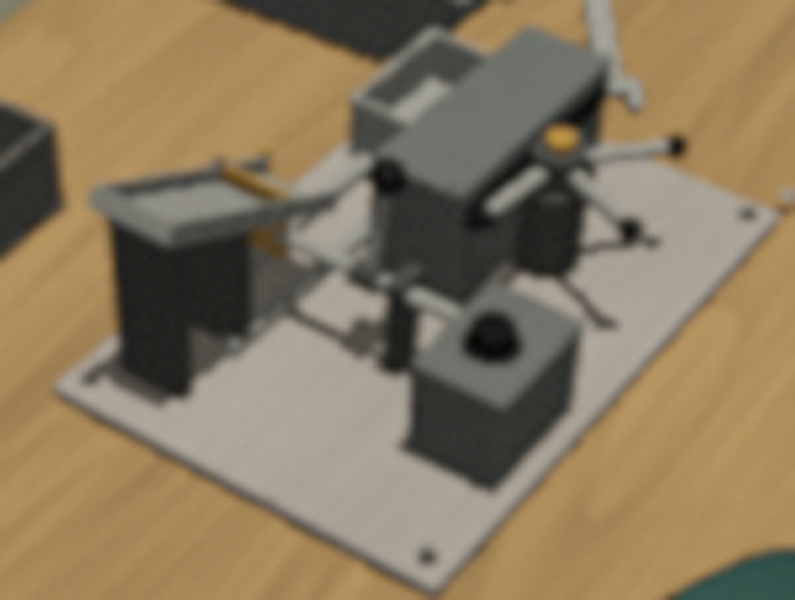

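The rig is seen clearly: slide upper left with the closed gate, lever ball, button console, wheel with brass hub, and the cup at far right. A lamp-like object stands near the arm, and I need its position before I move.

```bash
python3 - <<'E'
from h import *
p,T,im,d=load("top","top0")
C=cloud(p,T,d)
print("TCP px",proj(p,T,[[0.177,0.651,0.231],[0.177,.651,.4],[0,0,.3]]))
for v in range(260,400,10):
    print(v,[tuple(C[v,u].round(2)) for u in range(0,110,15)])
p,T,im,d=load("wrist","wrist0"); C=cloud(p,T,d)
for uv in [(260,20),(200,150),(100,300),(60,350),(290,170),(400,300),(280,220),(350,250),(100,200)]: print(uv,d[uv[1],uv[0]],C[uv[1],uv[0]].round(3))
ps,Ts,ims,ds=load("side","side0"); C=cloud(ps,Ts,ds)
for uv in [(160,400),(200,400),(250,380),(260,410)]: print("side",uv,C[uv[1],uv[0]].round(3))
E
```

```text
TCP px [[ 25.61483065 318.12645059]
 [ -7.11665259 321.02425762]
 [266.46989844 401.25288082]]
260 [(np.float64(0.38), np.float64(1.28), np.float64(-0.75)), (np.float64(0.38), np.float64(1.21), np.float64(-0.76)), (np.float64(0.38), np.float64(1.13), np.float64(-0.76)), (np.float64(0.35), np.float64(0.72), np.float64(-0.01)), (np.float64(0.35), np.float64(0.66), np.float64(0.0)), (np.float64(0.35), np.float64(0.61), np.float64(0.0)), (np.float64(0.35), np.float64(0.57), np.float64(0.0)), (np.float64(0.35), np.float64(0.52), np.float64(0.0))]
270 [(np.float64(0.33), np.float64(1.27), np.float64(-0.75)), (np.float64(0.3), np.float64(0.56), np.float64(0.48)), (np.float64(0.3), np.float64(0.54), np.float64(0.47)), (np.float64(0.32), np.float64(0.71), np.float64(-0.0)), (np.float64(0.32), np.float64(0.66), np.float64(-0.0)), (np.float64(0.32), np.float64(0.61), np.float64(-0.0)), (np.float64(0.32), np.float64(0.56), np.float64(-0.0)), (np.float64(0.32), np.float64(0.51), np.float64(0.0))]
280 [(np.float64(0.27), np.float64(0.58), np.float64(0.52)), (np.float64(0.27), np.float64(0.54), np.
[... 5089 characters left out ...]
p.float64(0.34), np.float64(0.73)), (np.float64(0.09), np.float64(0.31), np.float64(0.73)), (np.float64(0.1), np.float64(0.29), np.float64(0.73)), (np.float64(0.1), np.float64(0.26), np.float64(0.73))]
(260, 20) 0.057384826 [0.096 0.67  0.31 ]
(200, 150) 0.0 [0.11  0.669 0.373]
(100, 300) 0.0 [0.11  0.669 0.373]
(60, 350) 0.0 [0.11  0.669 0.373]
(290, 170) 0.3546801 [0.171 0.666 0.022]
(400, 300) 0.121981554 [0.182 0.693 0.264]
(280, 220) 0.3905869 [0.225 0.642 0.001]
(350, 250) 0.39980823 [0.279 0.708 0.001]
(100, 200) 0.38414916 [0.153 0.461 0.001]
side (160, 400) [0.275 0.571 0.521]
side (200, 400) [0.247 0.555 0.527]
side (250, 380) [0.199 0.548 0.616]
side (260, 410) [0.215 0.522 0.475]
```

```bash
python3 - <<'E'
from h import *
p,T,im,d=load("top","top0")
a=cv2.resize(im[250:420,0:200],None,fx=3.5,fy=3.5,interpolation=cv2.INTER_CUBIC); a=cv2.convertScaleAbs(a,alpha=2.2)
b=cv2.imread("pics/side0.png")[250:420,100:400]; b=cv2.resize(b,None,fx=2.6,fy=2.6)
cv2.imwrite("pics/z4.png",a);cv2.imwrite("pics/z5.png",cv2.convertScaleAbs(b,alpha=2.))
E
```

```text
(no output)
```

View pics/z4.png

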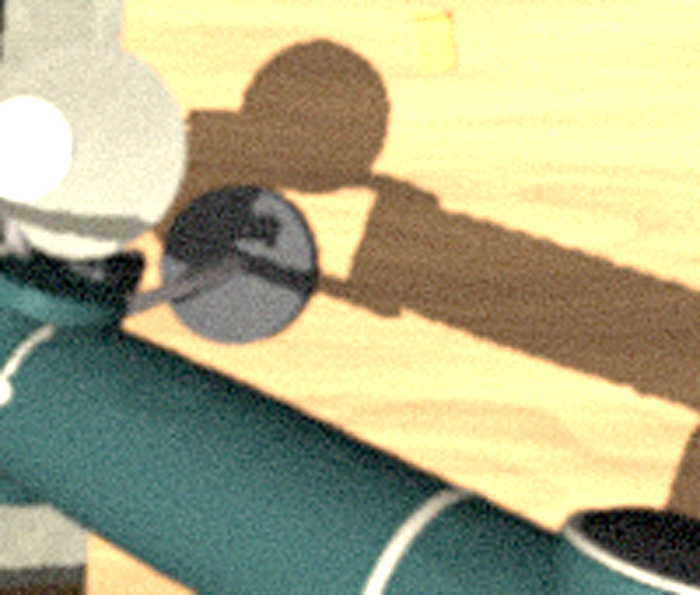

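View pics/z5.png

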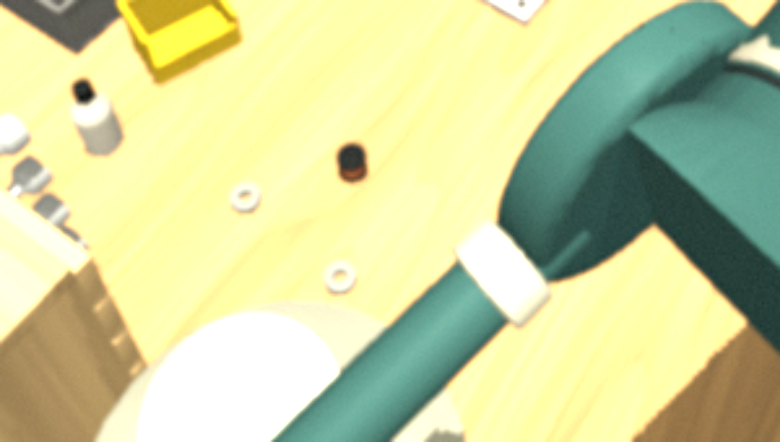

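The cream dome is the robot's own wrist. The disc and post sit under the side camera at (0.15, 0.61), so they are its stand. I'll move away from it in +x first, then towards the washers.

```bash
python3 - <<'E'
from h import *
print(R.from_rotvec(bot.read_state()["tcp_rot"]).as_matrix().round(3))
print(mv([0.33,0.64,0.235]),mv([0.45,0.5,0.3]),mv([0.45,0.34,0.3]))
E
```

```text
[[-0.965  0.262 -0.001]
 [ 0.262  0.965 -0.002]
 [ 0.    -0.002 -1.   ]]
[-151.    29.6   -4.8] [-303.5  -74.2  -69.7] [-345.4 -228.6  -69.4]
```

Emit:
{"fn": "arm_command", "kwargs": {"targets": "-40 8 0 0 0 0 1;-80 16 0 0 0 0 1;-115 24 -5 0 0 0 1;-150 30 -5 0 0 0 1;-190 15 -25 0 0 0 1;-225 -10 -45 0 0 0 1;-255 -35 -60 0 0 0 1;-285 -60 -70 0 0 0 1;-300 -90 -70 0 0 0 1;-310 -125 -70 0 0 0 1"}}

```text
time: 0.98
tool_pos: [0.446, 0.4479, 0.3024]
tcp_rot: [0.417, 3.111, 0.002]
wrist_force: [0.6, -0.7, 0.2]
width: 1.001
```

```bash
python3 - <<'E'
from h import *
stt()
shot("wrist","w1"); shot("top","t1"); shot("side","s1")
E
```

```text
t 0.98 tcp [0.446  0.4479 0.3024] rot [4.170e-01 3.111e+00 2.000e-03] F [ 0.6 -0.7  0.2] w 1.001 q [ 0.75  0.15  1.61 -0.    1.38 -0.56]
```

View pics/w1.png

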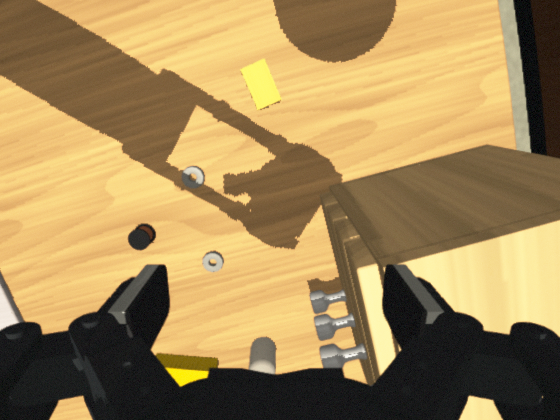

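View pics/t1.png

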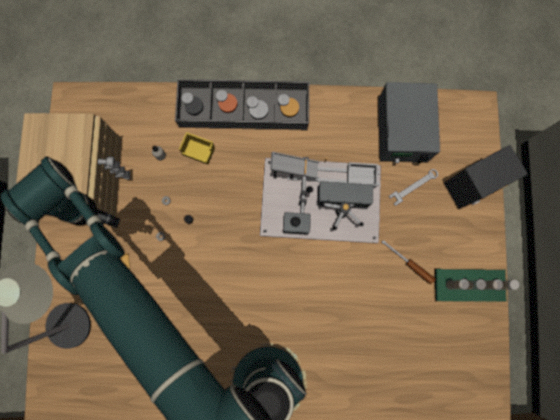

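View pics/s1.png

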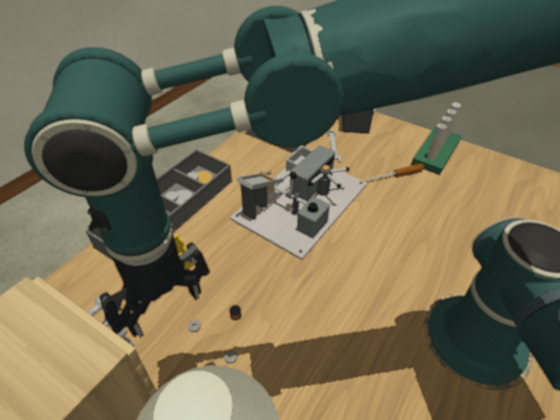

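The wrist view shows washers at (193,177) and (213,261), the coil at (141,237), the spare gate, and the drawer cabinet at right. No other washers appear on any open counter area, so two are present.

```bash
python3 - <<'E'
from h import *
p,T,im,d=load("wrist","w1")
for (u,v) in [(193,177),(213,261)]:
    sub=im[v-20:v+20,u-20:u+20]; hsv=cv2.cvtColor(sub,cv2.COLOR_BGR2HSV)
    C=cloud(p,T,d)[v-20:v+20,u-20:u+20]
    m=((C[...,2]>0.006)&(C[...,2]<0.016)).astype(np.uint8)
    n,l,s,c=cv2.connectedComponentsWithStats(m); k=1+np.argmax(s[1:,4]); 
    pts=C[l==k]; lo=np.percentile(pts,2,axis=0);hi=np.percentile(pts,98,axis=0)
    cnt=max(cv2.findContours((l==k).astype(np.uint8),0,2)[0],key=cv2.contourArea); (cx,cy),r=cv2.minEnclosingCircle(cnt)
    print(s[k],lo.round(4),hi.round(4),"mid",((lo+hi)/2).round(4),"circle",cx+u-20,cy+v-20,r,onplane(p,T,[(cx+u-20,cy+v-20)],0.009))
pt,Tt,it,dt=load("top","t1")
print(C.shape)
# cabinet extents & heights
C=cloud(pt,Tt,dt)
for uv in [(40,130),(80,140),(100,120),(112,160),(120,175),(110,195)]: print(uv,C[uv[1],uv[0]].round(3))
E
```

```text
[  9   9  22  23 346] [0.4209 0.3345 0.0073] [0.4463 0.3587 0.0124] mid [0.4336 0.3466 0.0098] circle 192.20000076293945 177.20000076293945 11.449116706848145 [[0.43379901 0.34588404 0.009     ]]
[  9  10  22  21 310] [0.5336 0.3225 0.0063] [0.5589 0.3478 0.012 ] mid [0.5463 0.3351 0.0092] circle 212.3095245361328 261.0 10.737244606018066 [[0.54615443 0.33542875 0.009     ]]
(40, 40, 3)
(40, 130) [0.698 0.656 0.238]
(80, 140) [0.671 0.537 0.235]
(100, 120) [0.733 0.488 0.225]
(112, 160) [0.619 0.447 0.217]
(120, 175) [0.615 0.474 0.047]
(110, 195) [0.545 0.49  0.078]
```

```bash
python3 - <<'E'
from h import *
print(mv([0.546,0.3353,0.10]))
E
```

```text
[-128.5  -80.5  201.2]
```

Emit:
{"fn": "arm_command", "kwargs": {"targets": "-15 -10 15 0 0 7 1;-30 -20 30 0 0 14 1;-45 -30 50 0 0 21 1;-60 -40 75 0 0 28 1;-75 -50 100 0 0 35 1;-90 -60 125 0 0 42 1;-105 -70 150 0 0 49 1;-120 -75 175 0 0 56 1;-128 -80 190 0 0 63 1;-128.5 -80.5 200 0 0 70 1"}}

```text
time: 1.97
tool_pos: [0.5458, 0.3376, 0.0978]
tcp_rot: [-2.133, -2.305, 0.006]
wrist_force: [-0.4, 0.0, -0.1]
width: 0.998
```

```bash
python3 - <<'E'
from h import *
stt();shot("wrist","w2"); stt()
M=R.from_rotvec(bot.read_state()["tcp_rot"]).as_matrix(); print(M.round(3)); print(mv([0.546,0.3353,0.05]),mv([0.546,0.3353,0.003]))
E
```

```text
t 1.97 tcp [0.5458 0.3376 0.0978] rot [-2.133 -2.305  0.006] F [-0.4  0.  -0.1] w 0.998 q [ 0.52  0.31  1.8  -0.    1.03  0.44]
t 2.02 tcp [0.5444 0.3375 0.0962] rot [-2.138 -2.299  0.01 ] F [ 0.2 -0.3 -1.3] w 1.002 q [0.52 0.32 1.8  0.   1.03 0.44]
[[-0.072  0.997 -0.006]
 [ 0.997  0.072 -0.003]
 [-0.003 -0.006 -1.   ]]
[-2.2  1.7 46.2] [-2.1  2.  93.2]
```

View pics/w2.png

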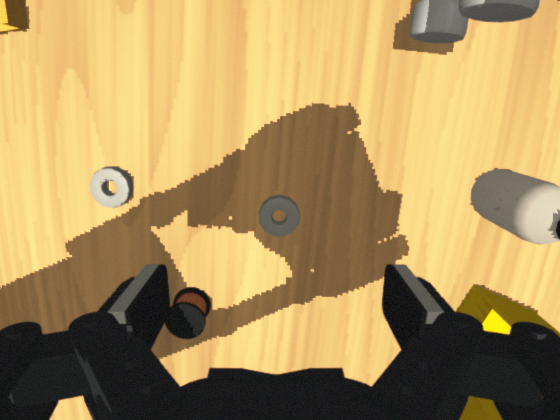

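The washer lies at (279,216), midway between the jaws. I'll check its position from this view.

```bash
cat >> h.py <<'E'
def washer(p,T,d,u,v,r=30):
    C=cloud(p,T,d)[v-r:v+r,u-r:u+r]
    m=((C[...,2]>0.005)&(C[...,2]<0.017)).astype(np.uint8)
    n,l,s,c=cv2.connectedComponentsWithStats(m); k=1+np.argmax(s[1:,4])
    cnt=max(cv2.findContours((l==k).astype(np.uint8),0,2)[0],key=cv2.contourArea); (cx,cy),rr=cv2.minEnclosingCircle(cnt)
    z=np.median(C[l==k][:,2]); return (cx+u-r,cy+v-r),rr,z,onplane(p,T,[(cx+u-r,cy+v-r)],0.009)[0].round(4)
E
python3 - <<'E'
from h import *
p,T,im,d=load("wrist","w2")
print(washer(p,T,d,279,216),washer(p,T,d,111,187))
print([bot.read_state()["tool_pos"].round(4) if hasattr(bot.read_state()["tool_pos"],'round') else bot.read_state()["tool_pos"] for _ in range(2)])
E
```

```text
((278.68181800842285, 215.2727279663086), 20.80641746520996, np.float64(0.010228086064407338), array([0.5474, 0.3357, 0.009 ])) ((110.2317066192627, 187.5), 21.932619094848633, np.float64(0.01025834702740129), array([0.4342, 0.3459, 0.009 ]))
[array([0.5444, 0.3375, 0.0962]), array([0.5444, 0.3375, 0.0962])]
```

Emit:
{"fn": "arm_command", "kwargs": {"targets": "-2 2 30 0 0 0 1;-2 2 60 0 0 0 1;-2 2 85 0 0 0 1;-2 2 93 0 0 0 1;-2 2 93 0 0 0 1;-2 2 93 0 0 0 0;-2 2 93 0 0 0 0;-2 2 93 0 0 0 0;-2 2 93 0 0 0 0;-2 2 93 0 0 0 0", "newtons": 60}}

```text
time: 2.85
tool_pos: [0.5492, 0.3371, 0.0099]
tcp_rot: [2.125, 2.313, 0.004]
wrist_force: [-0.2, -0.3, 2.3]
width: 0.3
```

Emit:
{"fn": "arm_command", "kwargs": {"targets": "0 0 0 0 0 0 0;0 0 0 0 0 0 0;0 0 0 0 0 0 0"}}

```text
time: 3.1
tool_pos: [0.549, 0.3371, 0.0101]
tcp_rot: [2.126, 2.313, 0.003]
wrist_force: [-1.6, 0.2, 6.9]
width: 0.001
```

```bash
python3 - <<'E'
from h import *
stt();shot("wrist","w3"); stt();stt()
E
```

```text
t 3.1 tcp [0.549  0.3371 0.0101] rot [2.126 2.313 0.003] F [-1.6  0.2  6.9] w 0.001 q [0.51 0.42 1.84 0.   0.88 0.43]
t 3.15 tcp [0.549  0.3371 0.0101] rot [2.126 2.313 0.003] F [-2.1  0.   5.9] w 0.002 q [0.51 0.42 1.84 0.   0.88 0.43]
t 3.15 tcp [0.549  0.3371 0.0101] rot [2.126 2.313 0.003] F [-2.1  0.   5.9] w 0.002 q [0.51 0.42 1.84 0.   0.88 0.43]
```

View pics/w3.png

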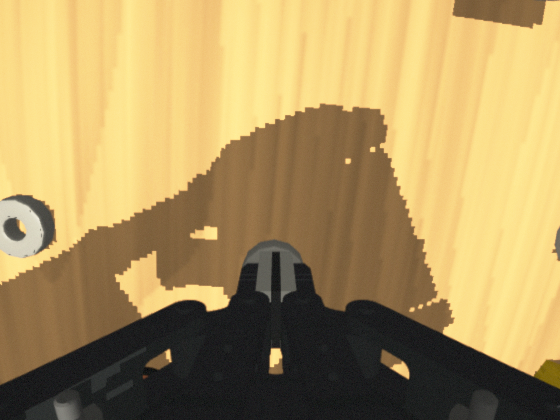

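The fingers closed on top of the washer, at a TCP height of 10 mm. I'll back up, open and go lower.

Emit:
{"fn": "arm_command", "kwargs": {"targets": "0 0 -10 0 0 0 0;0 0 -20 0 0 0 0;0 0 -20 0 0 0 0.6;0 0 -20 0 0 0 0.6;0 0 -20 0 0 0 0.6;0 0 -20 0 0 0 0.6;0 0 -20 0 0 0 0.6"}}

```text
time: 3.73
tool_pos: [0.5478, 0.3363, 0.0277]
tcp_rot: [-2.126, -2.313, 0.002]
wrist_force: [0.4, 0.7, 0.5]
width: 0.598
```

```bash
python3 - <<'E'
from h import *
stt();p,T,im,d=shot("wrist","w4"); 
E
```

```text
t 3.73 tcp [0.5478 0.3363 0.0277] rot [-2.126e+00 -2.313e+00  2.000e-03] F [0.4 0.7 0.5] w 0.598 q [ 0.51  0.39  1.84 -0.    0.91  0.43]
```

View pics/w4.png

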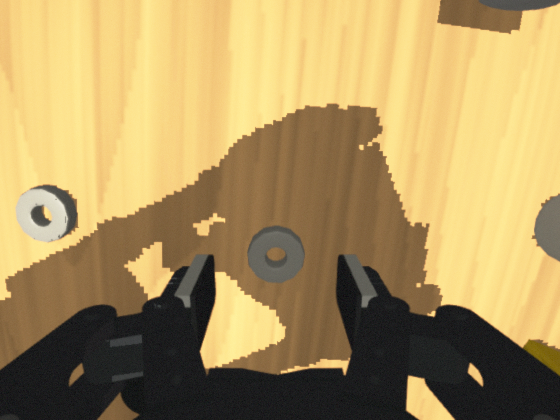

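```bash
python3 - <<'E'
from h import *
p,T,im,d=load("wrist","w4")
a=washer(p,T,d,276,254,36);print(a,washer(p,T,d,46,213,36)); print(mv([*a[3][:2],-0.002]))
C=cloud(p,T,d); print("finger tips",C[262,205].round(4),C[262,347].round(4), "counter",C[100,250],C[150,100])
E
```

```text
((275.71630096435547, 254.03604888916016), 28.878620147705078, np.float64(0.010292940599000017), array([0.5475, 0.336 , 0.009 ])) ((44.92856979370117, 212.92856979370117), 30.51021957397461, np.float64(0.01013000311193854), array([0.4351, 0.3469, 0.009 ]))
[-0.3 -0.3 29.7]
finger tips [0.5198 0.3453 0.0445] [0.574  0.3489 0.0423] counter [0.52983058 0.4060604  0.00070354] [ 4.59699369e-01  3.77826681e-01 -1.24480714e-05]
```

Emit:
{"fn": "arm_command", "kwargs": {"targets": "0 0 15 0 0 0 0.6;0 0 27 0 0 0 0.6;0 0 29 0 0 0 0.6;0 0 29 0 0 0 0.6;0 0 29 0 0 0 0.5;0 0 29 0 0 0 0.3;0 0 29 0 0 0 0.2;0 0 29 0 0 0 0.2;0 0 29 0 0 0 0.2;0 0 29 0 0 0 0.2", "newtons": 60}}

```text
time: 4.62
tool_pos: [0.5489, 0.3369, 0.0002]
tcp_rot: [2.126, 2.313, 0.002]
wrist_force: [0.1, 1.2, 3.9]
width: 0.289
```

```bash
python3 - <<'E'
from h import *
stt();p,T,im,d=shot("wrist","w5"); stt()
E
```

```text
t 4.62 tcp [5.489e-01 3.369e-01 2.000e-04] rot [2.126e+00 2.313e+00 2.000e-03] F [0.1 1.2 3.9] w 0.289 q [ 0.51  0.43  1.85 -0.    0.86  0.43]
t 4.67 tcp [5.489e-01 3.369e-01 1.000e-04] rot [2.126e+00 2.313e+00 2.000e-03] F [-0.3 -0.6  4.9] w 0.294 q [ 0.51  0.43  1.85 -0.    0.86  0.43]
```

View pics/w5.png

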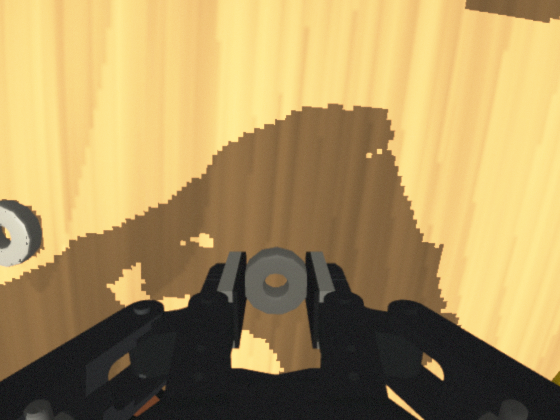

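The jaws hold the washer at opening 0.29. I'll lift it and check.

Emit:
{"fn": "arm_command", "kwargs": {"targets": "0 0 0 0 0 0 0;0 0 -10 0 0 0 0;0 0 -30 0 0 0 0;0 0 -60 0 0 0 0;0 0 -100 0 0 0 0;0 0 -140 0 0 0 0;0 0 -180 0 0 0 0;0 0 -220 0 0 0 0;0 0 -250 0 0 0 0;0 0 -250 0 0 0 0"}}

```text
time: 5.5
tool_pos: [0.5517, 0.3385, 0.2591]
tcp_rot: [2.123, 2.31, 0.021]
wrist_force: [1.1, 0.8, 1.0]
width: 0.297
```

```bash
python3 - <<'E'
from h import *
stt()
M=R.from_rotvec(bot.read_state()["tcp_rot"]).as_matrix(); print(M.round(3))
p,T,im,d=load("top","t1"); C=cloud(p,T,d)
# plate contour at z 0.012 by colour
hsv=cv2.cvtColor(im,cv2.COLOR_BGR2HSV); print(hsv[230,330],hsv[150,330])
reg=np.zeros((420,560),np.uint8); reg[150:255,245:395]=1
m=((hsv[...,1]<60)&(reg>0)).astype(np.uint8)*255
m=cv2.morphologyEx(m,cv2.MORPH_CLOSE,np.ones((5,5)))
n,l,s,c=cv2.connectedComponentsWithStats(m);k=1+np.argmax(s[1:,4]);m=(l==k).astype(np.uint8)*255
v=cv2.cvtColor(m,cv2.COLOR_GRAY2BGR); cv2.imwrite("pics/m1.png",cv2.resize(v[140:260,240:400],None,fx=4,fy=4))
# bottom edge points, per column
def edge(cols,bottom=True):
    P=[]
    for u in cols:
        r=np.where(m[:,u])[0]; P.append((u,(r.max()+.5) if bottom else r.min()-.5))
    return onplane(p,T,P,0.012)
def fitx(W): # x = a + b y
    b,a=np.polyfit(W[:,1],W[:,0],1); return a,b,np.std(W[:,0]-a-b*W[:,1])
W=edge(range(268,376)); print("front edge",fitx(W),W[[0,-1]])
P=[(np.where(m[v_])[0].max()+.5,v_) for v_ in range(190,236)]; W2=onplane(p,T,P,.012); print("right edge y=a+bx",np.polyfit(W2[:,0],W2[:,1],1),W2[[0,-1]])
P=[(np.where(m[v_])[0].min()-.5,v_) for v_ in range(185,230)]; W3=onplane(p,T,P,.012); print("left edge",np.polyfit(W3[:,0],W3[:,1],1),W3[[0,-1]])
E
```

```text
t 5.5 tcp [0.5517 0.3385 0.2591] rot [2.123 2.31  0.021] F [1.1 0.8 1. ] w 0.297 q [ 0.51  0.19  1.65 -0.    1.29  0.43]
[[-0.084  0.996  0.012]
 [ 0.996  0.084  0.007]
 [ 0.006  0.013 -1.   ]]
[ 17  20 116] [ 16 117 152]
front edge (np.float64(0.43861244737952854), np.float64(0.0425968392735445), np.float64(0.0009099265295968392)) [[ 0.44013678  0.00825358  0.012     ]
 [ 0.42498218 -0.32446635  0.012     ]]
right edge y=a+bx [-0.04079324 -0.31742001] [[ 0.59166446 -0.34059161  0.012     ]
 [ 0.44863123 -0.3356711   0.012     ]]
left edge [-0.0424186   0.05366073] [[0.59948786 0.02918209 0.012     ]
 [0.45984982 0.03508733 0.012     ]]
```

View pics/m1.png

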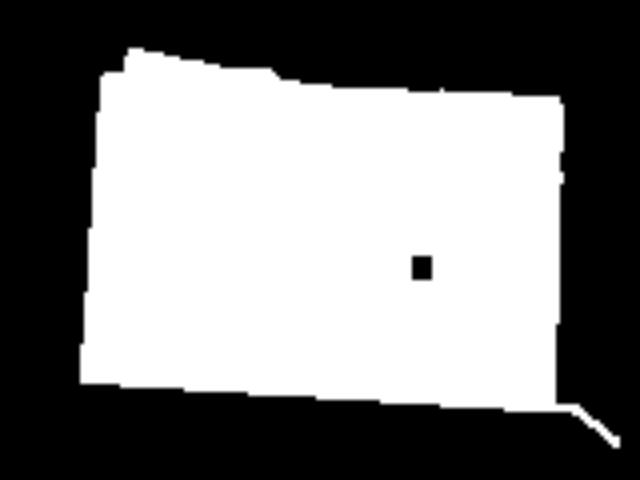

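Plate edges give a rig yaw of about -2.4° and a station at about (0.637, -0.164). The measured length of 371 mm matches the 370 mm given. Next I'll fly over the rig and look.

```bash
python3 - <<'E'
from h import *
print(mv([0.60,-0.12,0.28]))
E
```

```text
[-460.8    9.8  -23.5]
```

Emit:
{"fn": "arm_command", "kwargs": {"targets": "-40 1 -10 0 0 2 0;-80 2 -20 0 0 4 0;-120 3 -23 0 0 7 0;-160 4 -23 0 0 7 0;-200 5 -23 0 0 7 0;-240 6 -23 0 0 7 0;-280 7 -23 0 0 7 0;-320 8 -23 0 0 7 0;-360 9 -23 0 0 7 0;-395 10 -23 0 0 7 0"}}

```text
time: 6.33
tool_pos: [0.5905, -0.0587, 0.2715]
tcp_rot: [-2.263, -2.178, 0.002]
wrist_force: [0.1, -0.1, -0.5]
width: 0.29
```

```bash
python3 - <<'E'
from h import *
stt();p,T,im,d=shot("wrist","w6");shot("side","s6"); stt()
E
```

```text
t 6.33 tcp [ 0.5905 -0.0587  0.2715] rot [-2.263e+00 -2.178e+00  2.000e-03] F [ 0.1 -0.1 -0.5] w 0.29 q [-0.14  0.09  1.73 -0.    1.32 -0.1 ]
t 6.43 tcp [ 0.5909 -0.0613  0.2713] rot [ 2.269  2.172 -0.004] F [ 0.9  1.  -1.5] w 0.292 q [-0.14  0.09  1.73 -0.    1.32 -0.1 ]
```

View pics/w6.png

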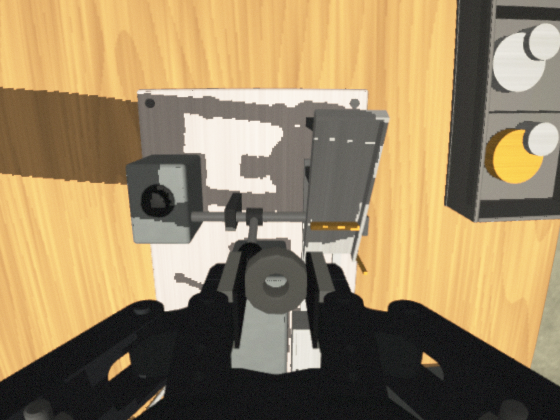

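View pics/s6.png

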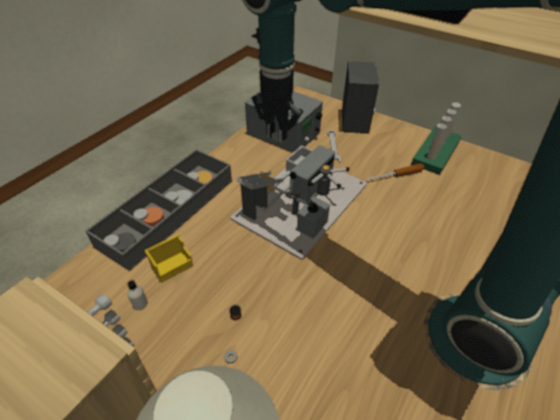

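The wrist view shows the button at (158,200), the slide from (313,112) to (386,112) down to the brass gate at (335,227), and the lever pivot bar at about y=215. The ball is hidden behind the washer. I'll fit the slide floor from the depth data.

```bash
python3 - <<'E'
from h import *
p,T,im,d=load("wrist","w6"); C=cloud(p,T,d)
O=np.array([0.6368,-0.1639]);ex=np.array([0.9991,-0.042]);ey=np.array([0.042,0.9991])
def rig(P): P=np.atleast_2d(P); q=P[:,:2]-O; return np.c_[q@ex,q@ey,P[:,2]]
m=np.zeros((420,560),np.uint8); cv2.fillPoly(m,[np.array([(325,140),(368,140),(353,212),(318,212)])],1)
P=rig(C[m>0]); ok=P[:,2]>0.03;P=P[ok]
A=np.c_[P[:,:2],np.ones(len(P))]; s,_,_,_=np.linalg.lstsq(A,P[:,2],rcond=None); print("plane",s,"tilt",np.degrees(np.arctan(np.hypot(*s[:2]))),np.std(P[:,2]-A@s),len(P))
v=cv2.resize(im[90:300,120:400],None,fx=2.85,fy=2.85,interpolation=cv2.INTER_CUBIC); cv2.imwrite("pics/z6.png",v)
G=(im[...,2]>170)&(im[...,1]>100)&(im[...,0]<60); ys,xs=np.where(G[215:240,300:370]); print("gate px",xs.min()+300,xs.max()+300,ys.min()+215,ys.max()+215)
gp=rig(C[215:240,300:370][G[215:240,300:370]]); print("gate rig",np.percentile(gp,[5,50,95],axis=0).round(4))
# wall extents: row-wise scan at rows
for r in (150,180,205):
    q=rig(C[r,295:400]); print(r,[(u+295,*q[u].round(3)) for u in range(0,105,5)])
print("btn",rig(C[200,158]),rig(C[180:220,140:178].reshape(-1,3))[:,2].max())
for uv in [(143,95),(367,95)]: print(rig(onplane(p,T,[uv],.012)))
E
```

```text
plane [-0.63020088  0.68473754  0.04030387] tilt 42.941291543515526 0.017037965100297058 2919
gate px 350 350 228 228
gate rig [[0.0167 0.0654 0.1028]
 [0.0167 0.0654 0.1028]
 [0.0167 0.0654 0.1028]]
150 [(295, np.float64(-0.03), np.float64(0.125), np.float64(0.013)), (300, np.float64(-0.024), np.float64(0.125), np.float64(0.012)), (305, np.float64(-0.019), np.float64(0.125), np.float64(0.013)), (310, np.float64(-0.013), np.float64(0.125), np.float64(0.013)), (315, np.float64(-0.022), np.float64(0.14), np.float64(0.142)), (320, np.float64(-0.016), np.float64(0.139), np.float64(0.128)), (325, np.float64(-0.012), np.float64(0.138), np.float64(0.127)), (330, np.float64(-0.009), np.float64(0.139), np.float64(0.129)), (335, np.float64(-0.005), np.float64(0.139), np.float64(0.129)), (340, np.float64(-0.0), np.float64(0.139), np.float64(0.127)), (345, np.float64(0.004), np.float64(0.139), np.float64(0.128)), (350, np.float64(0.007), np.float64(0.139), np.float64(0.13)), (355, np.float64(0.011), np.float64(0.139), np.float64(0.128)), (360, np.float64(0.015), np.float64(0.139), np.float64(0.1
[... 2584 characters left out ...]
p.float64(0.02), np.float64(0.087), np.float64(0.101)), (360, np.float64(0.025), np.float64(0.087), np.float64(0.101)), (365, np.float64(0.026), np.float64(0.09), np.float64(0.113)), (370, np.float64(0.061), np.float64(0.06), np.float64(0.001)), (375, np.float64(0.067), np.float64(0.06), np.float64(-0.0)), (380, np.float64(0.074), np.float64(0.059), np.float64(-0.001)), (385, np.float64(0.079), np.float64(0.06), np.float64(0.001)), (390, np.float64(0.085), np.float64(0.06), np.float64(0.0)), (395, np.float64(0.091), np.float64(0.06), np.float64(0.002))]
btn [[-0.15652023  0.0906005   0.10161025]] 0.41462069085649295
[[-0.19446249  0.18444635  0.012     ]]
[[0.04643649 0.18481299 0.012     ]]
```

View pics/z6.png

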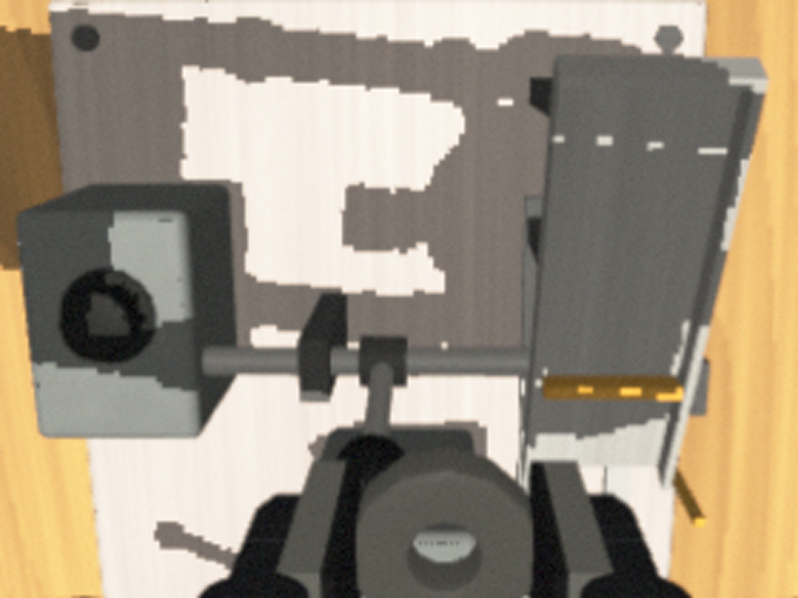

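The slide floor slope measures 27.4° against the nominal 28°. Mid-channel is at rig x of about +2 mm. The gate is at rig y of about 0.072. The drop point follows from these, with the tool tilted 28°.

```bash
cat >> h.py <<'E'
O=np.array([0.6368,-0.1639]);ex=np.array([0.9991,-0.042]);ey=np.array([0.042,0.9991])
def rig(P): P=np.atleast_2d(P); q=P[:,:2]-O; return np.c_[q@ex,q@ey,P[:,2]]
def wor(x,y,z): a=O+x*ex+y*ey; return np.array([a[0],a[1],z])
E
python3 - <<'E'
from h import *
stt();M=R.from_rotvec(bot.read_state()["tcp_rot"]).as_matrix(); print(M.round(3))
t=wor(.0025,.138,.1445); n=wor(0,-.469,.883)-wor(0,0,0); print(t, mv(t), mv(t+.05*n))
E
```

```text
t 6.43 tcp [ 0.5909 -0.0613  0.2713] rot [ 2.269  2.172 -0.004] F [ 0.9  1.  -1.5] w 0.292 q [-0.14  0.09  1.73 -0.    1.32 -0.1 ]
[[ 0.043  0.999 -0.002]
 [ 0.999 -0.043 -0.002]
 [-0.002 -0.001 -1.   ]]
[ 0.64509375 -0.0261292   0.1445    ] [ 37.8  52.8 126.6] [14.2 52.8 82.5]
```

Emit:
{"fn": "arm_command", "kwargs": {"targets": "5 20 20 0 7 0 0;10 40 40 0 14 0 0;14 53 60 0 21 0 0;14 53 75 0 28 0 0;14 53 82 0 28 0 0;14 53 82 0 28 0 0;14 53 82 0 28 0 0"}}

```text
time: 7.02
tool_pos: [0.6443, -0.0435, 0.1897]
tcp_rot: [-1.988, -1.914, -0.493]
wrist_force: [0.3, 0.3, -0.2]
width: 0.292
```

```bash
python3 - <<'E'
from h import *
stt();p,T,im,d=shot("wrist","w7");M=R.from_rotvec(bot.read_state()["tcp_rot"]).as_matrix(); print(M.round(3))
t=wor(.0025,.138,.1445); n=wor(0,-.469,.883)-wor(0,0,0); print(t, mv(t))
E
```

```text
t 7.02 tcp [ 0.6443 -0.0435  0.1897] rot [-1.988 -1.914 -0.493] F [ 0.3  0.3 -0.2] w 0.292 q [-0.35  0.32  1.69  0.48  1.33 -0.48]
[[ 0.032  0.999  0.018]
 [ 0.883 -0.037  0.468]
 [ 0.468  0.001 -0.884]]
[ 0.64509375 -0.0261292   0.1445    ] [-6.9 -0.7 49.3]
```

View pics/w7.png

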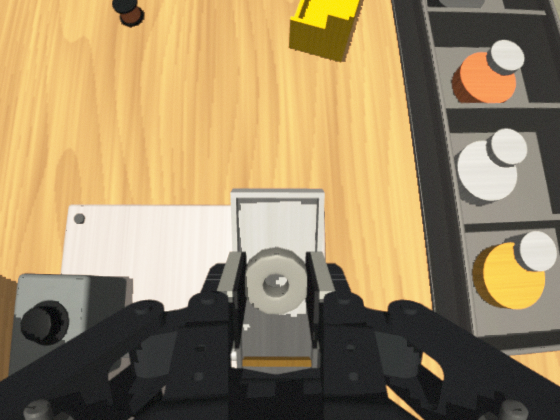

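The washer hangs centred over the channel (slide walls at u=235..322, washer at 276). I'll lower and release.

Emit:
{"fn": "arm_command", "kwargs": {"targets": "-2 0 20 0 0 0 0;-4 0 38 0 0 0 0;-4 0 47 0 0 0 0;-4 0 47 0 0 0 0;-4 0 47 0 0 0 0.3;-4 0 47 0 0 0 0.5;-4 0 47 0 0 0 0.5;-4 0 47 0 0 0 0.5;-4 0 20 0 0 0 0.5;-4 0 -20 0 0 0 0.5"}}

```text
time: 7.9
tool_pos: [0.6415, -0.0556, 0.2027]
tcp_rot: [-1.984, -1.909, -0.489]
wrist_force: [0.5, -0.1, -0.1]
width: 0.5
```

```bash
python3 - <<'E'
from h import *
stt();p,T,im,d=shot("wrist","w8");
E
```

```text
t 7.9 tcp [ 0.6415 -0.0556  0.2027] rot [-1.984 -1.909 -0.489] F [ 0.5 -0.1 -0.1] w 0.5 q [-0.37  0.31  1.67  0.47  1.36 -0.48]
```

View pics/w8.png

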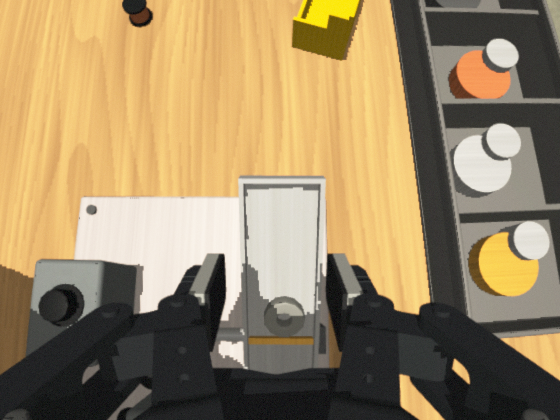

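The washer rests behind the gate at (284,316). Now for the second washer: level the tool and fly back.

```bash
python3 - <<'E'
from h import *
print(mv([0.56,0.18,0.25]),mv([0.61,0.02,0.27]))
E
```

```text
[227.3 -96.2  78.1] [ 96.7 -39.8 -12.8]
```

Emit:
{"fn": "arm_command", "kwargs": {"targets": "20 -8 -10 0 -7 0 0.5;50 -20 -15 0 -14 0 0.5;85 -35 -10 0 -21 0 0.6;120 -50 15 0 -28 0 0.6;155 -65 35 0 -28 0 0.6;190 -80 55 0 -28 0 0.6;227 -96 78 0 -28 0 0.6;227 -96 78 0 -28 0 0.6"}}

```text
time: 8.62
tool_pos: [0.5556, 0.1887, 0.2446]
tcp_rot: [-2.257, -2.182, -0.004]
wrist_force: [-0.3, -0.5, 0.7]
width: 0.601
```

```bash
python3 - <<'E'
from h import *
stt();M=R.from_rotvec(bot.read_state()["tcp_rot"]).as_matrix(); print(M.round(3));print(mv([0.4345,0.3465,0.10]),)
shot("top","t9");shot("wrist","w9")
E
```

```text
t 8.62 tcp [0.5556 0.1887 0.2446] rot [-2.257 -2.182 -0.004] F [-0.3 -0.5  0.7] w 0.601 q [0.28 0.09 1.78 0.   1.27 0.32]
[[ 0.034  0.999  0.   ]
 [ 0.999 -0.034  0.003]
 [ 0.003  0.    -1.   ]]
[ 153.1 -126.4  145. ]
```

View pics/w9.png

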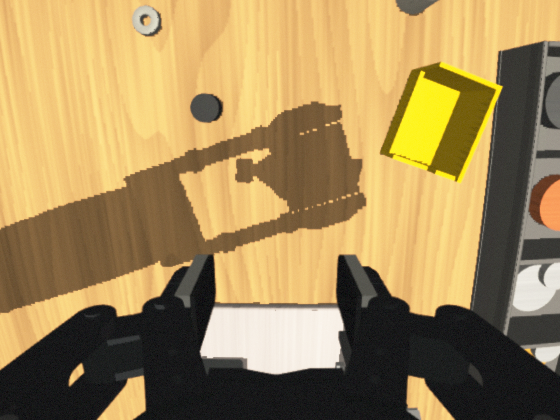

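View pics/t9.png

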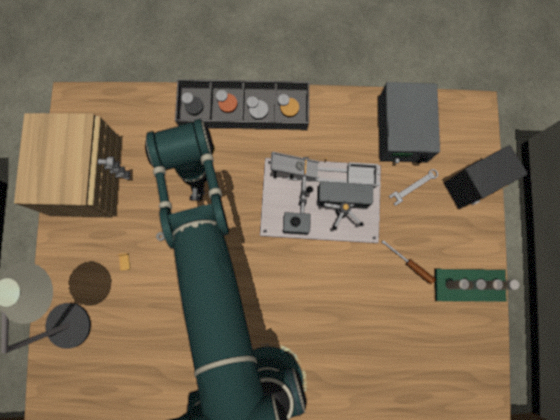

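Washer A is at (147,20) near the coil, which I'll pass above.

```bash
python3 - <<'E'
from h import *
p,T,im,d=load("wrist","w9"); print(onplane(p,T,[(147,20)],.009))
E
```

```text
[[0.43531586 0.34526327 0.009     ]]
```

Emit:
{"fn": "arm_command", "kwargs": {"targets": "25 -20 20 0 0 0 0.6;50 -40 40 0 0 0 0.6;75 -60 60 0 0 0 0.6;100 -80 85 0 0 0 0.6;125 -100 110 0 0 0 0.6;145 -120 130 0 0 0 0.6;153 -126 145 0 0 0 0.6;153 -126 145 0 0 0 0.6"}}

```text
time: 9.38
tool_pos: [0.4349, 0.3397, 0.0953]
tcp_rot: [-2.261, -2.179, 0.01]
wrist_force: [-0.9, -0.0, -0.3]
width: 0.599
```

```bash
python3 - <<'E'
from h import *
stt();p,T,im,d=shot("wrist","w10"); st=bot.read_state()
E
```

```text
t 9.38 tcp [0.4349 0.3397 0.0953] rot [-2.261 -2.179  0.01 ] F [-0.9 -0.  -0.3] w 0.599 q [0.62 0.16 1.99 0.   0.99 0.65]
```

View pics/w10.png

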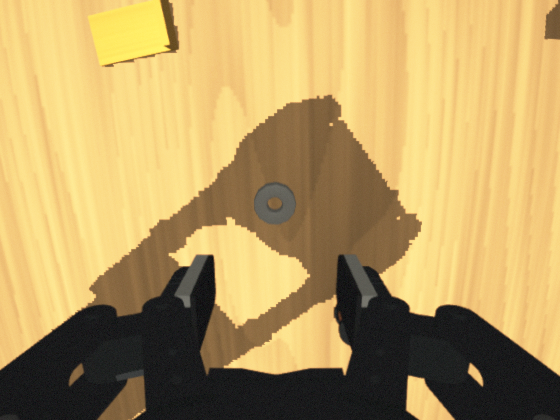

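```bash
python3 - <<'E'
from h import *
p,T,im,d=load("wrist","w10"); a=washer(p,T,d,275,203); print(a, mv([*a[3][:2],-0.001]))
E
```

```text
((274.3542709350586, 202.67085456848145), 21.315690994262695, np.float64(0.01028881509182314), array([0.4336, 0.3469, 0.009 ])) [ 7.4 -3.2 98.2]
```

Emit:
{"fn": "arm_command", "kwargs": {"targets": "4 -1 30 0 0 0 0.6;7 -1.5 60 0 0 0 0.6;7 -1.5 85 0 0 0 0.6;7 -1.5 96 0 0 0 0.6;7 -1.5 96 0 0 0 0.6;7 -1.5 96 0 0 0 0.5;7 -1.5 96 0 0 0 0.3;7 -1.5 96 0 0 0 0.1;7 -1.5 96 0 0 0 0.1;7 -1.5 96 0 0 0 0.1", "newtons": 60}}

```text
time: 10.27
tool_pos: [0.4384, 0.3489, 0.0055]
tcp_rot: [2.262, 2.178, 0.007]
wrist_force: [1.1, -2.5, 6.2]
width: 0.281
```

```bash
python3 - <<'E'
from h import *
stt();p,T,im,d=shot("wrist","w11");stt()
E
```

```text
t 10.27 tcp [0.4384 0.3489 0.0055] rot [2.262 2.178 0.007] F [ 1.1 -2.5  6.2] w 0.281 q [ 0.63  0.29  2.04 -0.    0.81  0.67]
t 10.32 tcp [0.4385 0.349  0.0055] rot [2.261 2.178 0.007] F [ 0.4 -2.7  5.7] w 0.279 q [ 0.63  0.29  2.03 -0.    0.81  0.67]
```

View pics/w11.png

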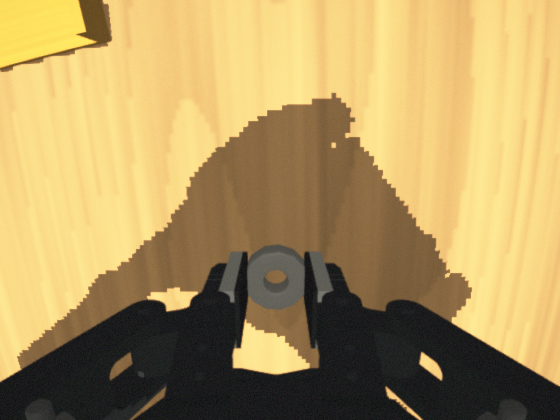

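The grip looks a little high, with the TCP at 5.5 mm. I'll reopen and take it 5 mm lower.

Emit:
{"fn": "arm_command", "kwargs": {"targets": "0 0 0 0 0 0 0.5;0 0 0 0 0 0 0.5;0 0 0 0 0 0 0.5;-1 -3 3 0 0 0 0.5;-1 -3 5 0 0 0 0.5;-1 -3 5 0 0 0 0.3;-1 -3 5 0 0 0 0.1;-1 -3 5 0 0 0 0.1;-1 -3 5 0 0 0 0.1;-1 -3 5 0 0 0 0.1", "newtons": 60}}

```text
time: 11.15
tool_pos: [0.4343, 0.3484, 0.0001]
tcp_rot: [2.263, 2.179, 0.004]
wrist_force: [-2.8, -1.3, 14.8]
width: 0.291
```

```bash
python3 - <<'E'
from h import *
stt();p,T,im,d=shot("wrist","w12");stt()
E
```

```text
t 11.15 tcp [4.343e-01 3.484e-01 1.000e-04] rot [2.263 2.179 0.004] F [-2.8 -1.3 14.8] w 0.291 q [0.63 0.29 2.04 0.   0.8  0.67]
t 11.2 tcp [4.343e-01 3.484e-01 1.000e-04] rot [2.263 2.179 0.004] F [-2.6 -0.6 13.8] w 0.299 q [0.63 0.29 2.04 0.   0.8  0.67]
```

View pics/w12.png

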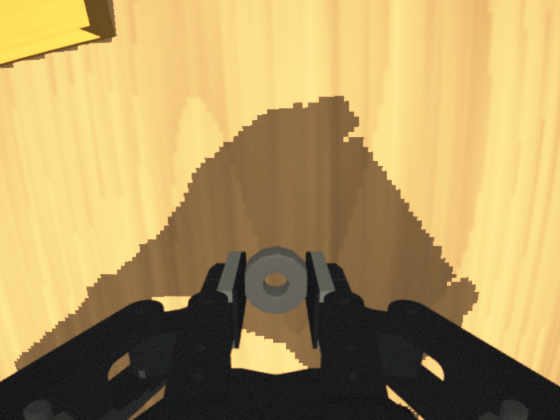

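Emit:
{"fn": "arm_command", "kwargs": {"targets": "0 0 -5 0 0 0 0;0 0 -25 0 0 0 0;0 0 -60 0 0 0 0;0 0 -100 0 0 0 0;0 0 -140 0 0 0 0;-10 10 -180 0 0 0 0;-30 25 -215 0 0 0 0;-60 45 -240 0 0 0 0;-95 65 -250 0 0 0 0;-130 85 -255 0 0 0 0"}}

```text
time: 12.03
tool_pos: [0.5134, 0.2162, 0.2555]
tcp_rot: [2.259, 2.18, 0.007]
wrist_force: [1.2, 0.0, -0.8]
width: 0.292
```

```bash
python3 - <<'E'
from h import *
stt();t=wor(.0025,.138,.1445); n=wor(0,-.469,.883)-wor(0,0,0); print(mv(t+.055*n))
E
```

```text
t 12.03 tcp [0.5134 0.2162 0.2555] rot [2.259 2.18  0.007] F [ 1.2  0.  -0.8] w 0.292 q [0.35 0.02 1.83 0.   1.28 0.39]
[-263.4  139.8   62.5]
```

Emit:
{"fn": "arm_command", "kwargs": {"targets": "-35 18 -5 0 0 0 0;-70 36 -5 0 0 0 0;-105 54 -5 0 0 0 0;-140 72 0 0 0 0 0;-175 90 10 0 7 0 0;-205 108 20 0 14 0 0;-235 125 35 0 21 0 0;-255 137 50 0 28 0 0;-263 140 60 0 28 0 0;-263 140 62 0 28 0 0"}}

```text
time: 12.87
tool_pos: [0.64, -0.0558, 0.1846]
tcp_rot: [-1.993, -1.903, -0.489]
wrist_force: [-0.4, 0.6, -1.5]
width: 0.291
```

```bash
python3 - <<'E'
from h import *
stt();p,T,im,d=shot("wrist","w13");t=wor(.0025,.138,.1445);print(mv(t)); print(R.from_rotvec(bot.read_state()["tcp_rot"]).as_matrix().round(3))
E
```

```text
t 12.87 tcp [ 0.64   -0.0558  0.1846] rot [-1.993 -1.903 -0.489] F [-0.4  0.6 -1.5] w 0.291 q [-0.37  0.32  1.7   0.47  1.33 -0.49]
[ 4.3  4.1 49.8]
[[ 0.04   0.999  0.013]
 [ 0.882 -0.041  0.47 ]
 [ 0.471 -0.007 -0.882]]
```

View pics/w13.png

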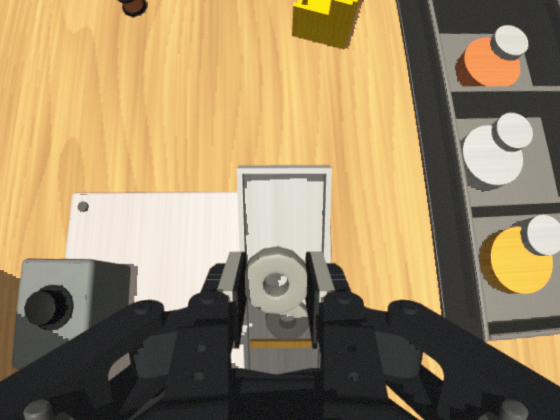

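Mid-slide is at u=284 and the held washer at 276, so a +4 mm shift is right. The first washer shows behind the gate. Releasing.

Emit:
{"fn": "arm_command", "kwargs": {"targets": "3 2 20 0 0 0 0;6 4 38 0 0 0 0;6 4 48 0 0 0 0;6 4 48 0 0 0 0;6 4 48 0 0 0 0.3;6 4 48 0 0 0 0.5;6 4 48 0 0 0 0.5;6 4 48 0 0 0 0.5;6 4 20 0 0 0 0.5;6 4 -20 0 0 0 0.5"}}

```text
time: 13.75
tool_pos: [0.6428, -0.0545, 0.2077]
tcp_rot: [-1.984, -1.91, -0.489]
wrist_force: [0.8, -0.1, -0.7]
width: 0.499
```

```bash
python3 - <<'E'
from h import *
stt();p,T,im,d=shot("wrist","w14");shot("side","s14")
E
```

```text
t 13.75 tcp [ 0.6428 -0.0545  0.2077] rot [-1.984 -1.91  -0.489] F [ 0.8 -0.1 -0.7] w 0.499 q [-0.37  0.31  1.67  0.47  1.37 -0.47]
```

View pics/w14.png

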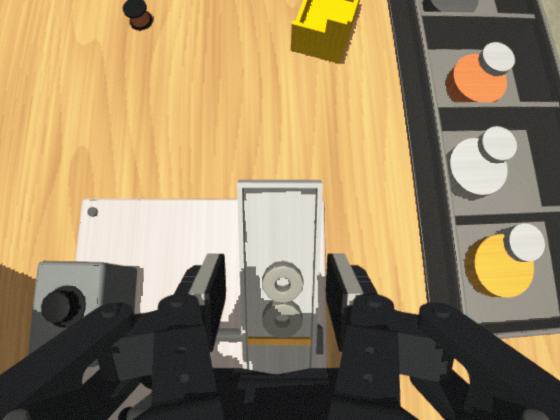

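View pics/s14.png

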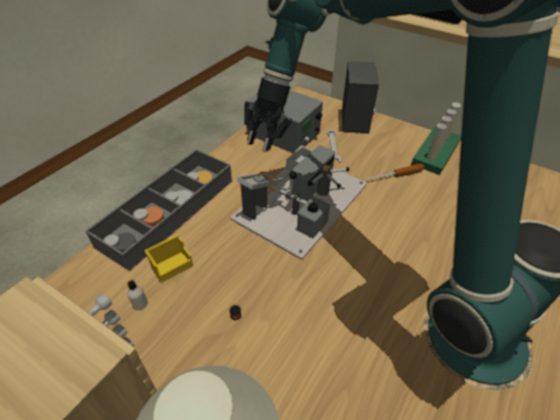

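Both washers queue behind the gate at (282,283) and (282,318). Next is the wheel: hub and spoke angles from the earlier top view.

```bash
python3 - <<'E'
from h import *
p,T,im,d=load("top","t9")
b=im[195:220,335:360].astype(int); G=(b[...,2]-b[...,0]>70)&(b[...,2]>110)&(b[...,1]>60); hs=cv2.cvtColor(im[195:220,335:360],cv2.COLOR_BGR2HSV)
G=(hs[...,1]>140)&(hs[...,2]>120); ys,xs=np.where(G); print(len(xs),xs.mean()+335,ys.mean()+195)
h=onplane(p,T,[(xs.mean()+335,ys.mean()+195)],.105); print("hub",h,rig(h))
for uv in [(250+445/5.3,140+437/5.),(250+588/5.3,140+420/5.)]:
    q=rig(onplane(p,T,[uv],.09))-rig(h); print(q, np.degrees(np.arctan2(q[0,1],q[0,0])),np.hypot(q[0,0],q[0,1]))
t=wor(*(rig(h)[0,:2]+[-.06,0.06]),.25); print(t,mv(t))
E
```

```text
8 345.625 206.75
hub [[ 0.51963598 -0.21961836  0.105     ]] [[-0.1147184  -0.06058911  0.105     ]]
[[-0.06143395  0.0300408  -0.015     ]] 153.94166960041886 0.06838552298122705
[[-0.04628757 -0.04970091 -0.015     ]] -132.96342530749126 0.06791700656760596
[ 0.46221411 -0.1571504   0.25      ] [ -77.3 -183.   -79.1]
```

```bash
python3 - <<'E'
from h import *
print(mv([0.50,-0.25,0.25]))
E
```

```text
[-158.2 -141.4 -121.2]
```

Emit:
{"fn": "arm_command", "kwargs": {"targets": "-10 -10 -20 0 -7 0 0.3;-25 -25 -50 0 -14 0 0.1;-45 -40 -75 0 -21 0 0;-65 -60 -95 0 -28 0 0;-90 -80 -105 0 -28 0 0;-115 -105 -115 0 -28 0 0;-140 -125 -121 0 -28 0 0;-158 -141 -121 0 -28 0 0;-158 -141 -121 0 -28 0 0;-158 -141 -121 0 -28 0 0"}}

```text
time: 14.68
tool_pos: [0.4964, -0.2476, 0.2436]
tcp_rot: [-2.266, -2.175, -0.001]
wrist_force: [-0.1, -0.3, 0.2]
width: 0.001
```

```bash
python3 - <<'E'
from h import *
stt();p,T,im,d=shot("wrist","w15")
E
```

```text
t 14.68 tcp [ 0.4964 -0.2476  0.2436] rot [-2.266e+00 -2.175e+00 -1.000e-03] F [-0.1 -0.3  0.2] w 0.001 q [-0.51  0.03  1.85  0.    1.26 -0.47]
```

View pics/w15.png

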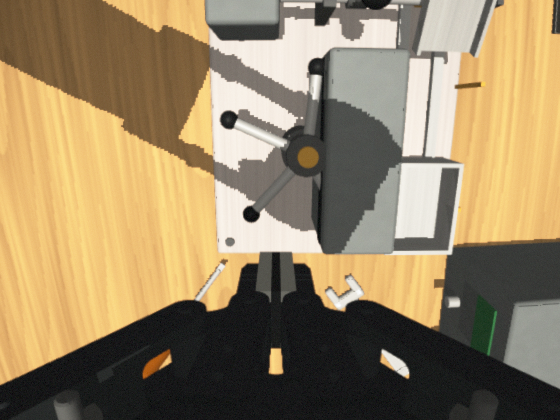

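The hub is at about (303,156), with balls at (317,67), (229,120) and (251,214). I'll fit the hub from the balls.

```bash
cat >> h.py <<'E'
from scipy.optimize import least_squares
def hubfit(p,T,balls,z=.09):
    B=rig(onplane(p,T,balls,z))[:,:2]
    f=lambda q: np.hypot(*(B-q[:2]).T)-.068
    s=least_squares(f,[-.115,-.06]); a=np.degrees(np.arctan2(*(B-s.x)[:,::-1].T))
    return s.x.round(4),(s.fun*1000).round(1),a.round(1)
E
python3 - <<'E'
from h import *
p,T,im,d=load("wrist","w15")
hs=im.max(axis=2); 
out=[]
for (u,v) in [(317,67),(229,120),(251,214)]:
    s=hs[v-14:v+15,u-14:u+15]; m=(s<45).astype(np.uint8); n,l,st,c=cv2.connectedComponentsWithStats(m); k=1+np.argmax(st[1:,4]); out.append((c[k][0]+u-14,c[k][1]+v-14)); print(st[k],out[-1])
print(hubfit(p,T,out)); print(hubfit(p,T,[(317,67),(229,120),(251,214)]))
print(rig(onplane(p,T,[(308,157)],.1)))
C=cloud(p,T,d); print("cap",rig(C[157,308]),"housing front",rig(C[120:220:20,335]).round(3), "cup corners",rig(onplane(p,T,[(398,162),(464,162),(451,250)],.06)))
E
```

```text
[  6   5  16  24 191] (np.float64(317.24607329842934), np.float64(66.93717277486911))
[  6   6  16  16 157] (np.float64(228.42675159235668), np.float64(119.15923566878982))
[  7   7  15  15 163] (np.float64(250.45398773006133), np.float64(214.0920245398773))
(array([-0.1129, -0.0588]), array([ 0.3, -0.2,  0.3]), array([  83.2,  155.7, -131.6]))
(array([-0.1122, -0.0589]), array([ 0.3, -0.2,  0.3]), array([  83.9,  156.2, -131.9]))
[[-0.11134932 -0.05974692  0.1       ]]
cap [[-0.11206992 -0.05869827  0.10793118]] housing front [[-0.093 -0.031  0.113]
 [-0.093 -0.045  0.113]
 [-0.092 -0.06   0.113]
 [-0.091 -0.076  0.112]
 [-0.091 -0.091  0.113]] cup corners [[-0.02528939 -0.06904422  0.06      ]
 [ 0.03719617 -0.06835124  0.06      ]
 [ 0.03631941 -0.15548012  0.06      ]]
```

Wheel is at about 0.21 rad, so it needs about 332° more. I'll move the shut fingers above the gap at 120°.

```bash
cat >> h.py <<'E'
HUB=np.array([-.1125,-.0588])
def fp(th,z,r=.045): th=np.radians(th); return wor(HUB[0]+r*np.cos(th),HUB[1]+r*np.sin(th),z)
E
python3 - <<'E'
from h import *
print(mv(fp(119.6,.15)),mv(fp(119.6,.077)))
b=mv(fp(119.6,.077)); print([tuple((mv(fp(t,.077))-b).round()) for t in range(130,250,12)], mv(fp(245,.077))-b)
E
```

```text
[69.4  1.1 94.1] [ 69.3   1.  167.1]
[(np.float64(-5.0), np.float64(-7.0), np.float64(0.0)), (np.float64(-11.0), np.float64(-13.0), np.float64(0.0)), (np.float64(-19.0), np.float64(-18.0), np.float64(0.0)), (np.float64(-28.0), np.float64(-22.0), np.float64(0.0)), (np.float64(-38.0), np.float64(-23.0), np.float64(0.0)), (np.float64(-47.0), np.float64(-22.0), np.float64(0.0)), (np.float64(-56.0), np.float64(-20.0), np.float64(0.0)), (np.float64(-64.0), np.float64(-15.0), np.float64(0.0)), (np.float64(-71.0), np.float64(-9.0), np.float64(0.0)), (np.float64(-77.0), np.float64(-2.0), np.float64(0.0))] [-79.9   3.    0. ]
```

Emit:
{"fn": "arm_command", "kwargs": {"targets": "35 0 30 0 0 0 0;69 1 60 0 0 0 0;69 1 94 0 0 0 0;69 1 94 0 0 0 0;69 1 94 0 0 0 0"}}

```text
time: 15.15
tool_pos: [0.5, -0.1762, 0.148]
tcp_rot: [-2.257, -2.179, 0.003]
wrist_force: [0.2, -2.0, 1.3]
width: -0.001
```

```bash
python3 - <<'E'
from h import *
stt();print(mv(fp(119.6,.15)),mv(fp(119.6,.077)));shot("wrist","w16")
E
```

```text
t 15.15 tcp [ 0.5    -0.1762  0.148 ] rot [-2.257 -2.179  0.003] F [ 0.2 -2.   1.3] w -0.001 q [-0.39  0.06  2.   -0.    1.09 -0.35]
[-1.6  1.4 -2. ] [-1.7  1.8 71. ]
```

View pics/w16.png

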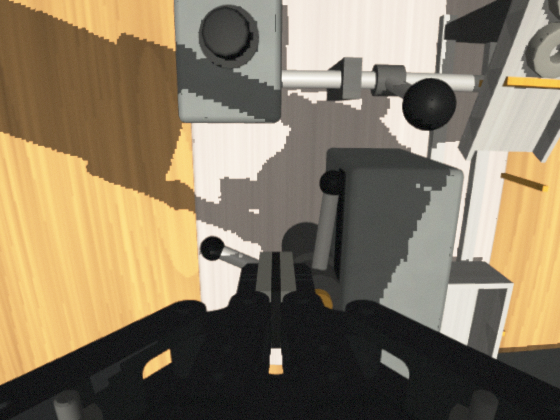

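The fingers hover between the spokes with balls at (212,247) and (331,183). This view also shows the lever ball (429,103) and button (228,34). I'll descend.

Emit:
{"fn": "arm_command", "kwargs": {"targets": "-2 2 30 0 0 0 0;-2 2 60 0 0 0 0;-2 2 71 0 0 0 0;-2 2 71 0 0 0 0"}}

```text
time: 15.53
tool_pos: [0.5023, -0.1802, 0.0777]
tcp_rot: [-2.262, -2.176, 0.002]
wrist_force: [-0.9, -0.4, -0.4]
width: 0.001
```

```bash
python3 - <<'E'
from h import *
stt();q=rig(bot.read_state()["tool_pos"])[0,:2]-HUB; print(q,np.degrees(np.arctan2(q[1],q[0])),np.hypot(*q))
E
```

```text
t 15.53 tcp [ 0.5023 -0.1802  0.0777] rot [-2.262e+00 -2.176e+00  2.000e-03] F [-0.9 -0.4 -0.4] w 0.001 q [-0.39  0.15  2.05 -0.    0.95 -0.35]
[-0.02124316  0.03683731] 119.97098281996318 0.04252362830178805
```

Emit:
{"fn": "arm_command", "kwargs": {"targets": "-5 -7 0 0 0 0 0;-11 -13 0 0 0 0 0;-19 -18 0 0 0 0 0;-28 -22 0 0 0 0 0;-38 -23 0 0 0 0 0;-47 -22 0 0 0 0 0;-56 -20 0 0 0 0 0;-64 -15 0 0 0 0 0;-71 -9 0 0 0 0 0;-78 -2 0 0 0 0 0"}}

```text
time: 16.37
tool_pos: [0.4972, -0.2579, 0.0809]
tcp_rot: [-2.263, -2.177, -0.001]
wrist_force: [-4.0, 4.7, 3.0]
width: -0.002
```

```bash
python3 - <<'E'
from h import *
stt();q=rig(bot.read_state()["tool_pos"])[0,:2]-HUB; print(q,np.degrees(np.arctan2(q[1],q[0])),np.hypot(*q)); shot("wrist","w17");shot("side","s17")
E
```

```text
t 16.37 tcp [ 0.4972 -0.2579  0.0809] rot [-2.263e+00 -2.177e+00 -1.000e-03] F [-4.   4.7  3. ] w -0.002 q [-0.52  0.19  1.99  0.    0.96 -0.49]
[-0.02298477 -0.04092747] -119.31846787371815 0.04693993157188569
```

View pics/w17.png

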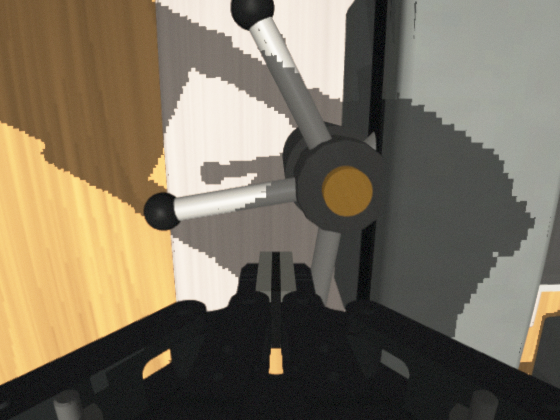

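View pics/s17.png

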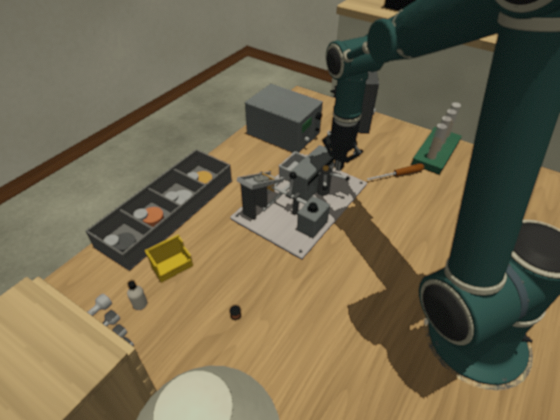

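It works. The balls are now at (252,8) and (163,211), and the pushed spoke is at the right of the finger.

```bash
cat >> h.py <<'E'
def ang(p,T,balls):
    B=rig(onplane(p,T,balls,.09))[:,:2]-HUB
    return np.degrees(np.arctan2(B[:,1],B[:,0])).round(1)%360,np.hypot(*B.T).round(4)
E
python3 - <<'E'
from h import *
p,T,im,d=load("wrist","w17"); print(ang(p,T,[(252,8),(163,211)]))
for th in (161,): print(mv(fp(th,.15)),mv(fp(th,.077)))
E
```

```text
(array([118. , 190.1]), array([0.0679, 0.0681]))
[ 57.2 -20.9 -69.1] [ 57.4 -21.1   3.9]
```

```bash
python3 - <<'E'
from h import *
a=240.7
def rel(t): 
    d=(fp(t,.077)-fp(a,.077)); return round(float(d[:2]@ey)*1000,1),round(float(d[:2]@ex)*1000,1)
print({t:rel(t) for t in (154,)})
a=154; print({t:rel(t) for t in list(range(163,250,9))+[241,244,247,252]})
E
```

```text
{154: (59.0, -18.4)}
{163: (-6.6, -2.6), 172: (-13.5, -4.1), 181: (-20.5, -4.5), 190: (-27.5, -3.9), 199: (-34.4, -2.1), 208: (-40.9, 0.7), 217: (-46.8, 4.5), 226: (-52.1, 9.2), 235: (-56.6, 14.6), 244: (-60.2, 20.7), 241: (-59.1, 18.6), 247: (-61.1, 22.9), 252: (-62.5, 26.5)}
```

Emit:
{"fn": "arm_command", "kwargs": {"targets": "3 -2 0 0 0 0 0;3 -2 -25 0 0 0 0;3 -2 -50 0 0 0 0;20 -10 -50 0 0 0 0;40 -15 -50 0 0 0 0;58 -18 -50 0 0 0 0;58 -18 -25 0 0 0 0;58 -18 2 0 0 0 0;58 -18 2 0 0 0 0"}}

```text
time: 17.22
tool_pos: [0.4786, -0.1973, 0.0732]
tcp_rot: [-2.258, -2.176, 0.004]
wrist_force: [-1.8, 0.9, -0.1]
width: 0.002
```

```bash
python3 - <<'E'
from h import *
stt();q=rig(bot.read_state()["tool_pos"])[0,:2]-HUB; print(q,np.degrees(np.arctan2(q[1],q[0])),np.hypot(*q)); shot("wrist","w18")
E
```

```text
t 17.22 tcp [ 0.4786 -0.1973  0.0732] rot [-2.258 -2.176  0.004] F [-1.8  0.9 -0.1] w 0.002 q [-0.44  0.13  2.08 -0.    0.94 -0.4 ]
[-0.04417582  0.01881154] 156.9340786882738 0.04801433995552648
```

View pics/w18.png

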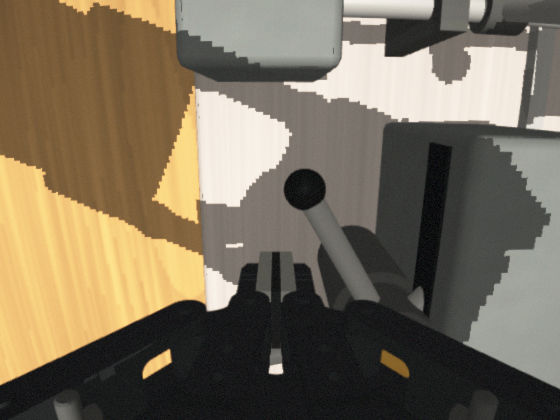

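Emit:
{"fn": "arm_command", "kwargs": {"targets": "-6 -1 0 0 0 0 0;-13 -1 0 0 0 0 0;-20 -1 0 0 0 0 0;-27 0 0 0 0 0 0;-34 2 0 0 0 0 0;-40 5 0 0 0 0 0;-46 9 0 0 0 0 0;-51 13 0 0 0 0 0;-56 18 0 0 0 0 0;-60 25 0 0 0 0 0"}}

```text
time: 18.1
tool_pos: [0.5038, -0.2606, 0.0777]
tcp_rot: [-2.262, -2.176, 0.001]
wrist_force: [-4.6, 4.7, 0.3]
width: 0.001
```

Emit:
{"fn": "arm_command", "kwargs": {"targets": "3 -2 0 0 0 0 0;3 -2 -25 0 0 0 0;3 -2 -50 0 0 0 0;20 -14 -50 0 0 0 0;40 -22 -50 0 0 0 0;60 -25 -50 0 0 0 0;60 -25 -25 0 0 0 0"}}

```text
time: 18.68
tool_pos: [0.4861, -0.1994, 0.1078]
tcp_rot: [2.255, 2.172, 0.008]
wrist_force: [0.7, -0.8, 0.4]
width: -0.002
```

```bash
python3 - <<'E'
from h import *
stt();q=rig(bot.read_state()["tool_pos"])[0,:2]-HUB; print(q,np.degrees(np.arctan2(q[1],q[0])),np.hypot(*q)); shot("wrist","w19")
E
```

```text
t 18.68 tcp [ 0.4861 -0.1994  0.1078] rot [2.255 2.172 0.008] F [ 0.7 -0.8  0.4] w -0.002 q [-0.44  0.09  2.05  0.    0.99 -0.4 ]
[-0.03661767  0.01701457] 155.07784569062022 0.040377584143068405
```

View pics/w19.png

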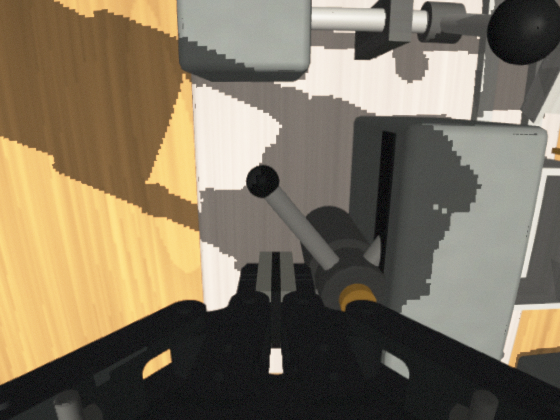

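```bash
python3 - <<'E'
from h import *
p,T,im,d=load("wrist","w19"); print(ang(p,T,[(262,181)]))
E
```

```text
(array([129.4]), array([0.0679]))
```

Wheel is at about 201°, or 3.5 rad. Third stroke.

Emit:
{"fn": "arm_command", "kwargs": {"targets": "-4 -6 15 0 0 0 0;-4 -6 32 0 0 0 0;-10 -8 32 0 0 0 0;-18 -9 32 0 0 0 0;-26 -8 32 0 0 0 0;-34 -6 32 0 0 0 0;-42 -2 32 0 0 0 0;-49 4 32 0 0 0 0;-55 11 32 0 0 0 0;-60 19 32 0 0 0 0"}}

```text
time: 19.57
tool_pos: [0.4981, -0.2603, 0.0704]
tcp_rot: [-2.262, -2.176, 0.001]
wrist_force: [-3.3, 4.7, 0.7]
width: 0.005
```

```bash
python3 - <<'E'
from h import *
stt();q=rig(bot.read_state()["tool_pos"])[0,:2]-HUB; print(q,np.degrees(np.arctan2(q[1],q[0])),np.hypot(*q)); shot("wrist","w20")
E
```

```text
t 19.57 tcp [ 0.4981 -0.2603  0.0704] rot [-2.262e+00 -2.176e+00  1.000e-03] F [-3.3  4.7  0.7] w 0.005 q [-0.53  0.21  1.99  0.    0.94 -0.49]
[-0.02203362 -0.04337776] -116.9281739837589 0.04865295922672051
```

View pics/w20.png

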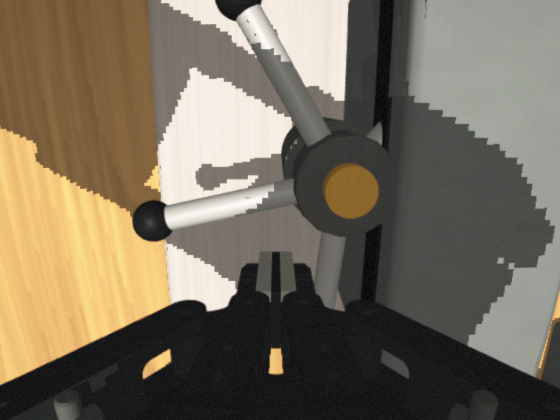

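```bash
python3 - <<'E'
from h import *
p,T,im,d=load("wrist","w20"); print(ang(p,T,[(240,2),(152,221)]))
E
```

```text
(array([120.9, 192.8]), array([0.0661, 0.0687]))
```

Wheel is at about 265°, with 79° to go. I'll do the fourth and final stroke.

Emit:
{"fn": "arm_command", "kwargs": {"targets": "3 -2 0 0 0 0 0;3 -2 -28 0 0 0 0;3 -2 -56 0 0 0 0;20 -14 -56 0 0 0 0;40 -20 -56 0 0 0 0;60 -20 -56 0 0 0 0;60 -20 -30 0 0 0 0;60 -20 -4 0 0 0 0;60 -20 -4 0 0 0 0"}}

```text
time: 20.37
tool_pos: [0.4781, -0.1978, 0.0704]
tcp_rot: [-2.259, -2.176, 0.004]
wrist_force: [-1.8, 0.5, -0.3]
width: 0.002
```

```bash
python3 - <<'E'
from h import *
stt();q=rig(bot.read_state()["tool_pos"])[0,:2]-HUB; print(q,np.degrees(np.arctan2(q[1],q[0])),np.hypot(*q))
E
```

```text
t 20.37 tcp [ 0.4781 -0.1978  0.0704] rot [-2.259 -2.176  0.004] F [-1.8  0.5 -0.3] w 0.002 q [-0.44  0.13  2.08 -0.    0.93 -0.4 ]
[-0.04464138  0.01830747] 157.70142297820885 0.048249525592163334
```

Emit:
{"fn": "arm_command", "kwargs": {"targets": "-7 -1 0 0 0 0 0;-14 -1 0 0 0 0 0;-21 -1 0 0 0 0 0;-28 0 0 0 0 0 0;-35 2 0 0 0 0 0;-41 5 0 0 0 0 0;-47 10 0 0 0 0 0;-53 16 0 0 0 0 0;-58 22 0 0 0 0 0;-62 29 0 0 0 0 0"}}

```text
time: 21.2
tool_pos: [0.5067, -0.2629, 0.0746]
tcp_rot: [-2.262, -2.176, 0.001]
wrist_force: [-4.7, 2.9, 0.8]
width: 0.004
```

```bash
python3 - <<'E'
from h import *
stt();q=rig(bot.read_state()["tool_pos"])[0,:2]-HUB; print(q,np.degrees(np.arctan2(q[1],q[0])),np.hypot(*q)); shot("wrist","w21")
E
```

```text
t 21.2 tcp [ 0.5067 -0.2629  0.0746] rot [-2.262e+00 -2.176e+00  1.000e-03] F [-4.7  2.9  0.8] w 0.004 q [-0.52  0.22  1.97 -0.    0.95 -0.48]
[-0.01329213 -0.04561446] -106.24620620554194 0.047511676184556
```

Emit:
{"fn": "arm_command", "kwargs": {"targets": "3 -2 0 0 0 0 0;3 -2 -30 0 0 0 0;3 -2 -60 0 0 0 0;5 -10 -100 0 0 0 0;10 -20 -140 0 0 0 0;20 -30 -170 0 0 0 0;20 -30 -170 0 0 0 0"}}

```text
time: 21.83
tool_pos: [0.4816, -0.2429, 0.2539]
tcp_rot: [2.252, 2.168, 0.008]
wrist_force: [1.0, -0.5, 1.3]
width: 0.002
```

```bash
python3 - <<'E'
from h import *
stt(); shot("wrist","w22"); shot("side","s22"); shot("top","t22")
E
```

```text
t 21.83 tcp [ 0.4816 -0.2429  0.2539] rot [2.252 2.168 0.008] F [ 1.  -0.5  1.3] w 0.002 q [-0.51 -0.02  1.88  0.    1.27 -0.48]
```

View pics/w22.png

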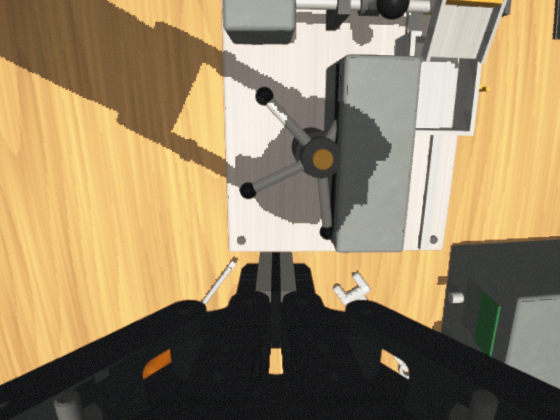

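View pics/t22.png

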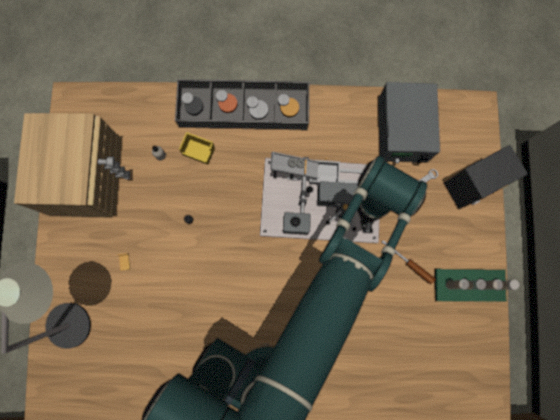

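The wheel balls are at (264,95), (248,190) and (327,233). The cup is now under the mouth with the brass pointer at about (484,89). I'll check the angle and cup position.

```bash
python3 - <<'E'
from h import *
p,T,im,d=load("wrist","w22"); print(ang(p,T,[(264,95),(248,190),(327,233)]),hubfit(p,T,[(264,95),(248,190),(327,233)]))
C=cloud(p,T,d)
print("cup rim front",rig(C[131,420:475:10]).round(4))
print("floor",rig(C[95,425:450:8]).round(4))
p0,T0,im0,d0=load("wrist","w15");C0=cloud(p0,T0,d0)
print("old rim", rig(C0[250,405:450:10]).round(4)," upper", rig(C0[161,405:455:10]).round(4))
v=cv2.resize(im[0:160,380:520],None,fx=5,fy=3.75*1.33,interpolation=cv2.INTER_CUBIC); cv2.imwrite("pics/z22.png",v[:600])
print(rig(C[86:94,478:492].reshape(-1,3))[::9].round(3))
E
```

```text
(array([133.3, 205.8, 277.8]), array([0.0683, 0.0677, 0.0697])) (array([-0.1124, -0.0596]), array([ 0.9, -0.6,  0.9]), array([ 132.9, -154.8,  -82.2]))
cup rim front [[-0.0157 -0.0385  0.0614]
 [-0.0053 -0.0385  0.0596]
 [ 0.0035 -0.0382  0.0615]
 [ 0.0132 -0.038   0.0614]
 [ 0.0243 -0.0379  0.0591]
 [ 0.0332 -0.0376  0.061 ]]
floor [[ 0.001  -0.0051  0.0251]
 [ 0.01   -0.0048  0.0236]
 [ 0.0183 -0.0046  0.0239]
 [ 0.0266 -0.0043  0.0241]]
old rim [[-0.0099 -0.1555  0.0591]
 [ 0.     -0.1555  0.0592]
 [ 0.0109 -0.1562  0.0577]
 [ 0.0207 -0.156   0.0585]
 [ 0.0305 -0.1557  0.0593]]  upper [[-0.0158 -0.0693  0.0515]
 [-0.0059 -0.0693  0.0508]
 [ 0.0035 -0.0691  0.0514]
 [ 0.0137 -0.0691  0.0503]
 [ 0.024  -0.0692  0.0492]]
[[ 0.035  0.003  0.062]
 [ 0.044  0.004  0.063]
 [ 0.042  0.003  0.056]
 [ 0.085  0.006  0.001]
 [ 0.043  0.002  0.061]
 [ 0.042  0.001  0.056]
 [ 0.084  0.004  0.002]
 [ 0.043  0.     0.06 ]
 [ 0.042 -0.001  0.054]
 [ 0.083  0.002  0.   ]
 [ 0.077  0.001  0.001]
 [ 0.071 -0.     0.002]
 [ 0.083  0.    -0.001]]
```

View pics/z22.png

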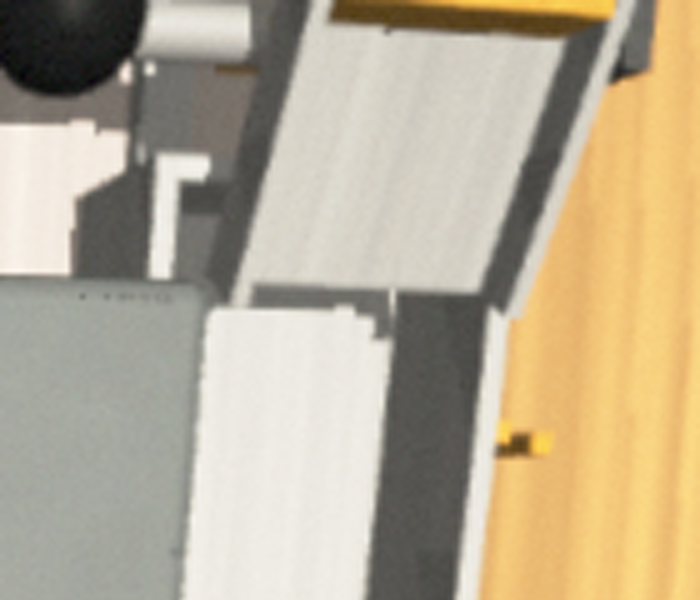

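The cup has travelled 0.122 m (wheel 6.10 rad) and its rib sits at the pointer. The pads' task is done, so next come the button and lever positions.

```bash
python3 - <<'E'
from h import *
p,T,im,d=load("wrist","w16");C=cloud(p,T,d)
def dark(im,u,v,r,th=40):
    s=im.max(axis=2)[max(v-r,0):v+r,u-r:u+r]; m=(s<th).astype(np.uint8); n,l,st,c=cv2.connectedComponentsWithStats(m); k=1+np.argmax(st[1:,4]); return st[k],(c[k][0]+u-r,c[k][1]+max(v-r,0))
print("w16 btn top depth",rig(C[30,225]),rig(C[22:46:6,215:240:6].reshape(-1,3))[:,2].round(4)); 
print("circle centre z",rig(onplane(p,T,[(225,32)],.102)))
st,c=dark(im,429,103,40); print("ball",st,c, rig(C[int(c[1]),int(c[0])]), [rig(onplane(p,T,[c],z)).round(4) for z in (.125,.13,.135)])
print("console",rig(C[60,270]), "pivot rod",rig(C[80,320]),rig(C[80,395]))
p,T,im,d=load("wrist","w6");C=cloud(p,T,d); st,c=dark(im,158,200,25,45);print("w6 btn",st,c,rig(onplane(p,T,[c],.1)),rig(C[int(c[1]),int(c[0])]))
v=load("wrist","w16")[2][0:170,150:480]; cv2.imwrite("pics/z16.png",cv2.resize(v,None,fx=2.4,fy=2.4))
E
```

```text
w16 btn top depth [[-0.1365455   0.04945129  0.29129211]] [0.1015 0.1014 0.1017 0.1012 0.1008 0.101  0.1013 0.1    0.101  0.1015
 0.1009 0.102  0.1017 0.2913 0.1005 0.1009 0.1016 0.1005 0.1004 0.1016]
circle centre z [[-0.16209955  0.08556899  0.102     ]]
ball [  14   16   53   51 1759] (np.float64(427.7703240477544), np.float64(104.14383172256964)) [[-0.07694577  0.05201488  0.14392855]] [array([[-0.0689,  0.0523,  0.125 ]]), array([[-0.071 ,  0.0522,  0.13  ]]), array([[-0.073 ,  0.0521,  0.135 ]])]
console [[-0.14047234  0.07454071  0.08556033]] pivot rod [[-0.11233855  0.06517015  0.07622361]] [[-0.07429331  0.06484841  0.09160658]]
w6 btn [  8   9  33  33 607] (np.float64(155.50576606260296), np.float64(202.00823723228996)) [[-0.15950933  0.08830618  0.1       ]] [[-0.15955687  0.08862938  0.10120713]]
```

View pics/z16.png

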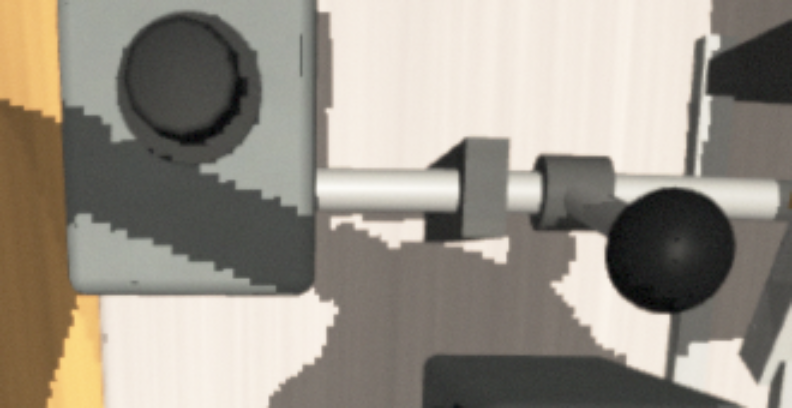

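Button centre is at rig (-0.161, 0.087), top z 0.1015. The lever ball is at rig (-0.072, 0.052, 0.133), which fits the pivot height and lean given. I'll move above the button.

```bash
python3 - <<'E'
from h import *
print(wor(-.161,.087,.13),mv(wor(-.161,.087,.13)))
E
```

```text
[ 0.4795989 -0.0702163  0.13     ] [171.6  -6.2 114.7]
```

Emit:
{"fn": "arm_command", "kwargs": {"targets": "30 0 0 0 0 0.5 0;65 -2 0 0 0 0.5 0;100 -4 0 0 0 0.5 0;135 -6 20 0 0 0.5 0;165 -6 50 0 0 0.5 0;171 -6 85 0 0 0.5 0;171 -6 113 0 0 0.5 0;171 -6 113 0 0 0.5 0;171 -6 113 0 0 0.5 0"}}

```text
time: 22.73
tool_pos: [0.4765, -0.0695, 0.1276]
tcp_rot: [-2.268, -2.165, 0.007]
wrist_force: [0.2, -0.1, 0.9]
width: 0.005
```

```bash
python3 - <<'E'
from h import *
stt();print(mv(wor(-.161,.087,.1015)));shot("wrist","w23");shot("side","s23");shot("top","t23")
E
```

```text
t 22.73 tcp [ 0.4765 -0.0695  0.1276] rot [-2.268 -2.165  0.007] F [ 0.2 -0.1  0.9] w 0.005 q [-0.2  -0.01  2.11 -0.    1.05 -0.15]
[-0.6  3.4 26.1]
```

View pics/w23.png

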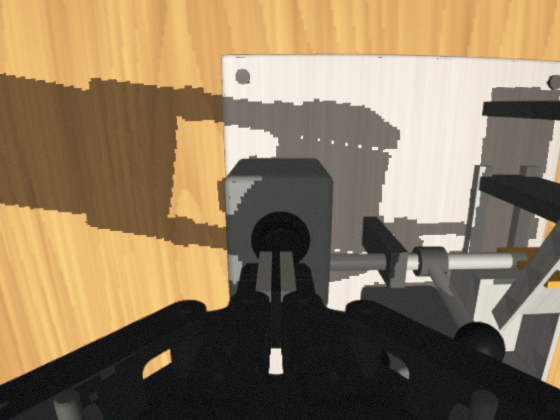

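View pics/s23.png

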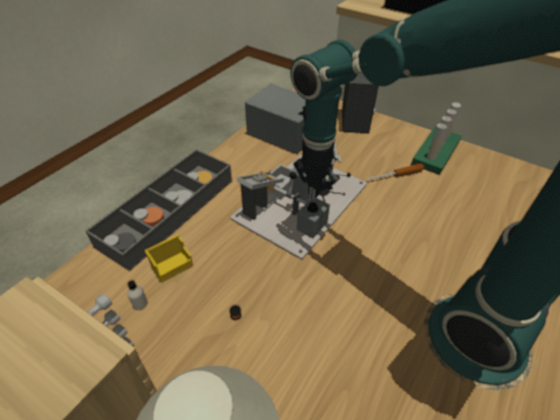

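View pics/t23.png

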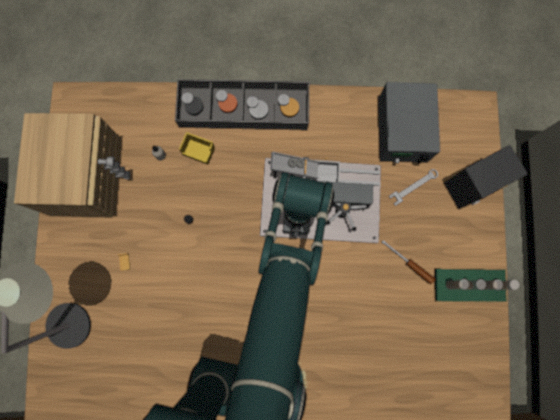

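The button is at (281,236) and the finger at u=276, so I shift +3 mm and press.

Emit:
{"fn": "arm_command", "kwargs": {"targets": "0 3 15 0 0 0 0;0 3 24 0 0 0 0;0 3 29 0 0 0 0;0 3 33 0 0 0 0;0 3 36 0 0 0 0;0 3 37 0 0 0 0;0 3 37 0 0 0 0"}}

```text
time: 23.47
tool_pos: [0.4824, -0.0705, 0.0941]
tcp_rot: [2.272, 2.168, 0.0]
wrist_force: [-0.9, -1.2, 3.8]
width: -0.003
```

```bash
python3 - <<'E'
from h import *
stt();shot("wrist","w24");stt()
E
```

```text
t 23.47 tcp [ 0.4824 -0.0705  0.0941] rot [2.272 2.168 0.   ] F [-0.9 -1.2  3.8] w -0.003 q [-0.2   0.04  2.13 -0.    0.97 -0.15]
t 23.52 tcp [ 0.4824 -0.0705  0.0942] rot [2.272 2.168 0.   ] F [-0.5 -0.9  4.6] w -0.006 q [-0.2   0.04  2.13 -0.    0.97 -0.15]
```

View pics/w24.png

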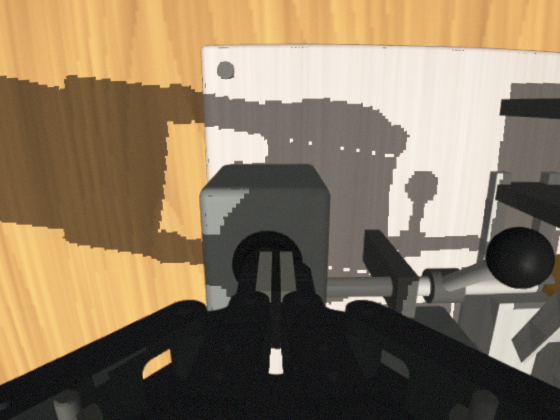

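The lever has tipped past upright, with the ball at (521,257). I'll hold, then push fully down a moment longer and rise.

Emit:
{"fn": "arm_command", "kwargs": {"targets": "0 0 2 0 0 0 0;0 0 2 0 0 0 0;0 0 2 0 0 0 0;0 0 0 0 0 0 0;0 0 -30 0 0 0 0;0 0 -65 0 0 0 0;0 0 -100 0 0 0 0;0 0 -120 0 0 0 0;0 0 -120 0 0 0 0"}}

```text
time: 24.27
tool_pos: [0.4856, -0.0703, 0.2192]
tcp_rot: [2.267, 2.164, 0.01]
wrist_force: [0.1, -1.0, 1.0]
width: -0.002
```

```bash
python3 - <<'E'
from h import *
stt();shot("wrist","w25");stt()
E
```

```text
t 24.27 tcp [ 0.4856 -0.0703  0.2192] rot [2.267 2.164 0.01 ] F [ 0.1 -1.   1. ] w -0.002 q [-0.2  -0.09  2.01  0.    1.21 -0.15]
t 24.32 tcp [ 0.4841 -0.0701  0.2164] rot [2.269 2.166 0.007] F [ 0.3  0.2 -0.5] w 0.001 q [-0.2  -0.09  2.01  0.    1.21 -0.15]
```

View pics/w25.png

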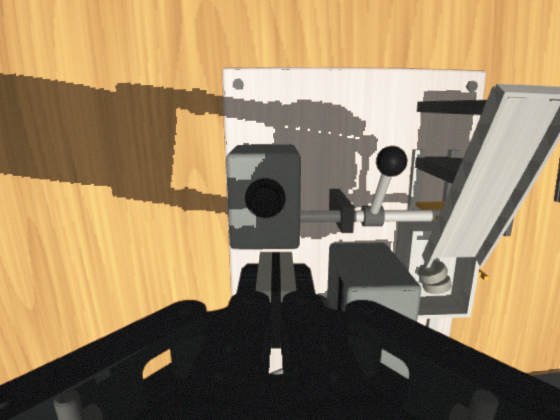

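The lever has dropped (ball at (391,160)), the slide is empty and both washers are in the cup at (432,275). Next I raise the lever from the ball's +y side.

```bash
python3 - <<'E'
from h import *
p,T,im,d=load("wrist","w25");C=cloud(p,T,d); print(rig(C[160,391]),rig(onplane(p,T,[(391,160)],.109)))
print("washers",rig(C[268,428]),rig(C[285,436]))
print(mv(wor(-.072,.158,.20)),mv(wor(-.072,.158,.103)))
E
```

```text
[[-0.0755915   0.12027492  0.11875664]] [[-0.07234354  0.11888468  0.109     ]]
washers [[-6.49894886e-04 -1.20904745e-05  3.51014550e-02]] [[ 0.00270641 -0.01140697  0.04981545]]
[71.1 84.  16.9] [ 71.1  83.4 113.9]
```

I'll turn the jaws along rig y first so the knuckles stay clear of the slide wall, and move to the +y side of the ball.

Emit:
{"fn": "arm_command", "kwargs": {"targets": "8 8 0 0 0 -7 0;16 16 0 0 0 -14 0;24 25 0 0 0 -21 0;32 34 0 0 0 -28 0;40 44 0 0 0 -35 0;48 54 0 0 0 -42 0;56 64 0 0 0 -49 0;64 74 0 0 0 -56 0;71 84 0 0 0 -63 0;71 84 0 0 0 -70 0"}}

```text
time: 25.15
tool_pos: [0.5696, -0.0016, 0.2109]
tcp_rot: [-0.606, -3.08, -0.001]
wrist_force: [0.3, -0.3, 1.0]
width: -0.0
```

Emit:
{"fn": "arm_command", "kwargs": {"targets": "0 0 0 0 0 -7 0;0 0 0 0 0 -14 0;0 0 0 0 0 -20 0;0 0 0 0 0 -20 0"}}

```text
time: 25.48
tool_pos: [0.5679, -0.0027, 0.2109]
tcp_rot: [-0.069, -3.137, -0.001]
wrist_force: [0.2, 0.4, 1.0]
width: -0.002
```

```bash
python3 - <<'E'
from h import *
stt();shot("wrist","w26");print(R.from_rotvec(bot.read_state()["tcp_rot"]).as_matrix().round(3)); print(rig(bot.read_state()["tool_pos"]),mv(wor(-.072,.158,.103)))
E
```

```text
t 25.48 tcp [ 0.5679 -0.0027  0.2109] rot [-6.900e-02 -3.137e+00 -1.000e-03] F [0.2 0.4 1. ] w -0.002 q [-0.05  0.08  1.86  0.    1.21 -1.58]
[[-0.999  0.049 -0.004]
 [ 0.049  0.999  0.001]
 [ 0.004  0.    -1.   ]]
[[-0.07545839  0.15811126  0.21122505]] [-3.800e+00 -1.000e-01  1.082e+02]
```

View pics/w26.png

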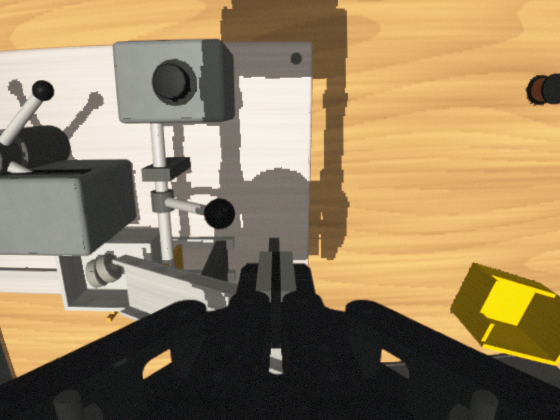

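Emit:
{"fn": "arm_command", "kwargs": {"targets": "-4 0 40 0 0 0 0;-4 0 80 0 0 0 0;-4 0 109 0 0 0 0;-4 0 109 0 0 0 0"}}

```text
time: 25.87
tool_pos: [0.5664, -0.0028, 0.0962]
tcp_rot: [-0.078, -3.126, -0.001]
wrist_force: [-1.7, 0.2, -0.7]
width: -0.0
```

```bash
python3 - <<'E'
from h import *
stt();print(rig(bot.read_state()["tool_pos"]))
E
```

```text
t 25.87 tcp [ 0.5664 -0.0028  0.0962] rot [-7.800e-02 -3.126e+00 -1.000e-03] F [-1.7  0.2 -0.7] w -0.0 q [-0.05  0.19  1.96  0.    1.01 -1.57]
[[-0.07707741  0.15795053  0.09615761]]
```

Emit:
{"fn": "arm_command", "kwargs": {"targets": "-3 -12 -2 0 0 0 0;-3 -22 -6 0 0 0 0;-3 -32 -12 0 0 0 0;-3 -42 -17 0 0 0 0;-3 -51 -20 0 0 0 0;-3 -59 -22 0 0 0 0;-3 -66 -24 0 0 0 0;-3 -72 -24 0 0 0 0;-3 -77 -24 0 0 0 0;-3 -79 -24 0 0 0 0"}}

```text
time: 26.7
tool_pos: [0.5775, -0.0851, 0.1354]
tcp_rot: [0.076, 3.128, -0.004]
wrist_force: [2.0, -0.3, 5.5]
width: -0.001
```

```bash
python3 - <<'E'
from h import *
stt();print(rig(bot.read_state()["tool_pos"]));shot("wrist","w27")
E
```

```text
t 26.7 tcp [ 0.5775 -0.0851  0.1354] rot [ 0.076  3.128 -0.004] F [ 2.  -0.3  5.5] w -0.001 q [-0.19  0.16  1.91 -0.    1.06 -1.71]
[[-0.06258136  0.07623911  0.13537305]]
```

View pics/w27.png

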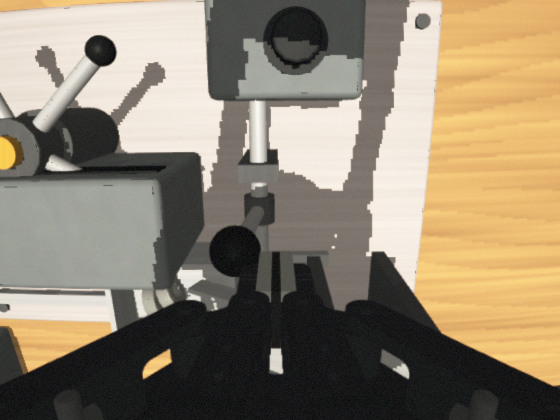

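The ball has gone over to the -y side, at (235,250). I'll back off and check.

Emit:
{"fn": "arm_command", "kwargs": {"targets": "0 6 0 0 0 0 0;0 12 -10 0 0 0 0;0 15 -40 0 0 0 0;0 15 -80 0 0 0 0;40 15 -110 0 0 0 0;70 15 -120 0 0 0 0;70 15 -120 0 0 0 0"}}

```text
time: 27.33
tool_pos: [0.5013, -0.0639, 0.2553]
tcp_rot: [0.073, 3.134, -0.002]
wrist_force: [-0.4, 0.8, 0.0]
width: 0.001
```

```bash
python3 - <<'E'
from h import *
stt();print(rig(bot.read_state()["tool_pos"]));shot("wrist","w28")
E
```

```text
t 27.33 tcp [ 0.5013 -0.0639  0.2553] rot [ 7.300e-02  3.134e+00 -2.000e-03] F [-0.4  0.8  0. ] w 0.001 q [-0.18 -0.08  1.93 -0.    1.28 -1.7 ]
[[-0.13956757  0.09419979  0.25528555]]
```

View pics/w28.png

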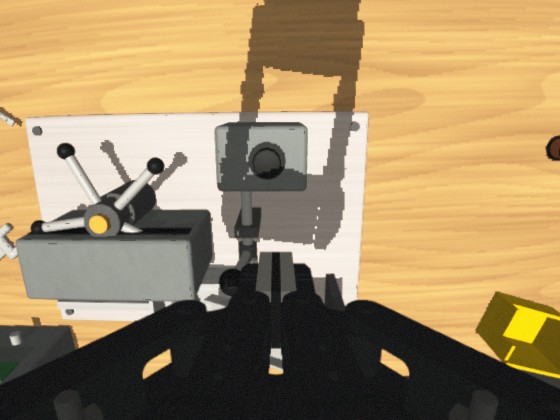

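Emit:
{"fn": "arm_command", "kwargs": {"targets": "-20 35 -10 0 0 0 0;-50 70 -20 0 0 0 0;-80 105 -20 0 0 0 0;-110 130 -20 0 0 0 0;-130 140 -20 0 0 0 0;-130 140 -20 0 0 0 0"}}

```text
time: 27.88
tool_pos: [0.644, 0.0733, 0.2677]
tcp_rot: [0.069, 3.139, 0.002]
wrist_force: [0.3, -0.9, -0.5]
width: -0.0
```

```bash
python3 - <<'E'
from h import *
stt();print(rig(bot.read_state()["tool_pos"]));shot("wrist","w29");shot("top","t29");shot("side","s29")
E
```

```text
t 27.88 tcp [0.644  0.0733 0.2677] rot [6.900e-02 3.139e+00 2.000e-03] F [ 0.3 -0.9 -0.5] w -0.0 q [ 0.07  0.19  1.62  0.    1.32 -1.45]
[[-0.00276051  0.23728092  0.26770342]]
```

View pics/w29.png

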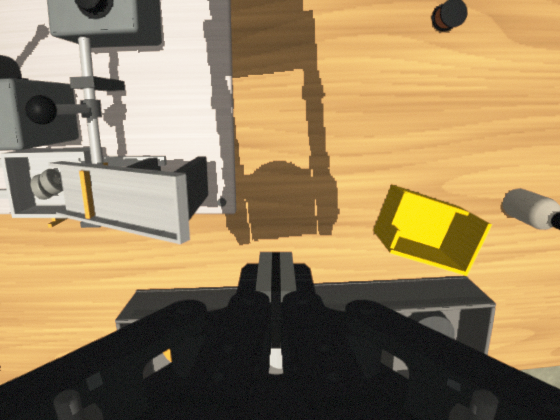

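The lever is up (ball (41,109)), the gate stands closed and the washers are in the cup at (45,183). I'll verify with numbers.

```bash
python3 - <<'E'
from h import *
p,T,im,d=load("wrist","w29");C=cloud(p,T,d)
b=rig(onplane(p,T,[(41,109)],.1334))[0]; print("ball",b,"sin->lever",0.22+np.arcsin((b[1]-.065)/.065), rig(C[109,41]))
print("washers",rig(C[183,40]),rig(C[180,52]))
print("cup rim left",rig(C[150:215:10,8]).round(3))
p,T,im,d=load("wrist","w16"); print("ref up ball",rig(onplane(p,T,[(427.8,104.1)],.1334)))
i=load("wrist","w29")[2]; cv2.imwrite("pics/z29.png",cv2.resize(i[60:250,0:240],None,fx=3.1,fy=3.1,interpolation=cv2.INTER_CUBIC))
E
```

```text
ball [-0.07256097  0.05766832  0.1334    ] sin->lever 0.1069644158007957 [[-0.07252382  0.06481478  0.14445886]]
washers [[ 0.0027659  -0.01055283  0.04840978]] [[0.00021701 0.00178558 0.04571245]]
cup rim left [[-0.039  0.006  0.109]
 [-0.023 -0.038  0.055]
 [-0.013 -0.038  0.058]
 [-0.003 -0.038  0.06 ]
 [ 0.007 -0.04   0.06 ]
 [ 0.018 -0.041  0.061]
 [ 0.043 -0.084  0.011]]
ref up ball [[-0.07233367  0.05216623  0.1334    ]]
```

View pics/z29.png

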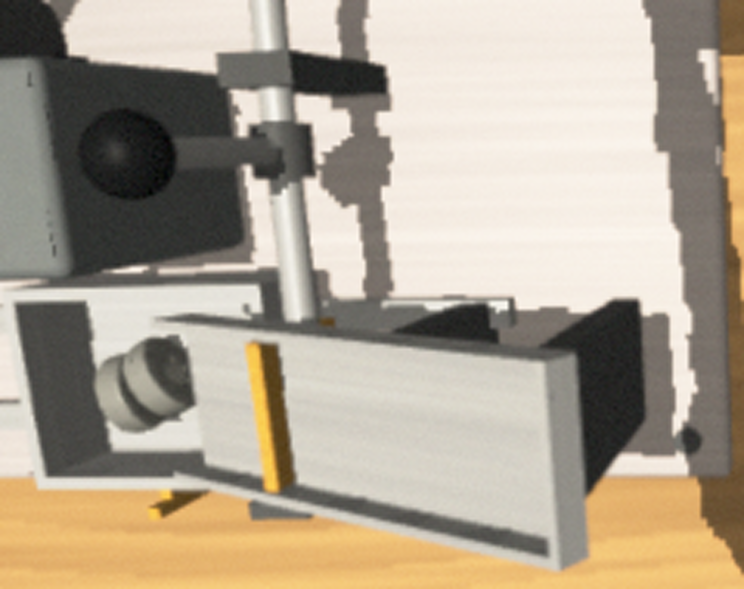

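View pics/t29.png

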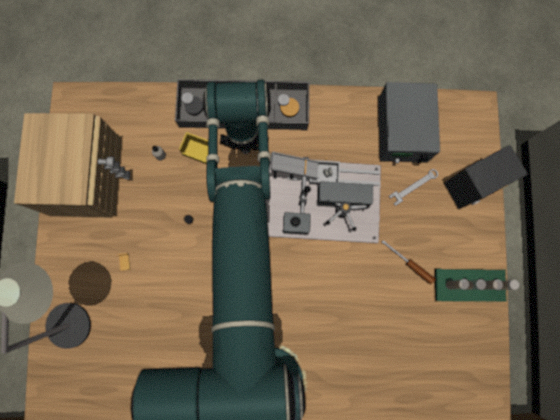

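The wrist-view estimate of the ball is 5 mm off the reference, so I'll compare fixed-camera pixels before and after.

```bash
python3 - <<'E'
from h import *
a=load("top","t9")[2];b=load("top","t29")[2]
def ball(im):
    s=cv2.resize(im[180:200,300:320],None,fx=1,fy=1).max(axis=2).astype(float); w=np.clip(60-s,0,None); ys,xs=np.mgrid[180:200,300:320]; return (w*xs).sum()/w.sum(),(w*ys).sum()/w.sum()
print(ball(a),ball(b))
v=np.hstack([cv2.resize(x[150:215,265:335],None,fx=5.5,fy=5.5,interpolation=cv2.INTER_CUBIC) for x in (a,b)]); cv2.imwrite("pics/cmp.png",cv2.convertScaleAbs(v,alpha=1.5))
a=load("side","s1")[2];b=load("side","s29")[2]
v=np.hstack([cv2.resize(x[150:230,260:340],None,fx=4.8,fy=4.8,interpolation=cv2.INTER_CUBIC) for x in (a,b)]); cv2.imwrite("pics/cmp2.png",v)
p,T,im,d=load("wrist","w29");C=cloud(p,T,d); print("rod",[rig(C[v,u])[0].round(4) for v,u in ((95,90),(60,86),(130,95))])
p,T,im,d=load("wrist","w16");C=cloud(p,T,d); print("rod ref",[rig(C[v,u])[0].round(4) for v,u in ((80,300),(80,320),(82,450))])
E
```

```text
(np.float64(310.7066276803119), np.float64(190.453216374269)) (np.float64(308.56812749003984), np.float64(190.4573705179283))
rod [array([-0.0838,  0.0689,  0.0744]), array([-0.1144,  0.0683,  0.0743]), array([-0.0523,  0.0697,  0.0739])]
rod ref [array([-0.1236,  0.0651,  0.0755]), array([-0.1123,  0.0652,  0.0762]), array([-0.0368,  0.066 ,  0.0756])]
```

View pics/cmp.png

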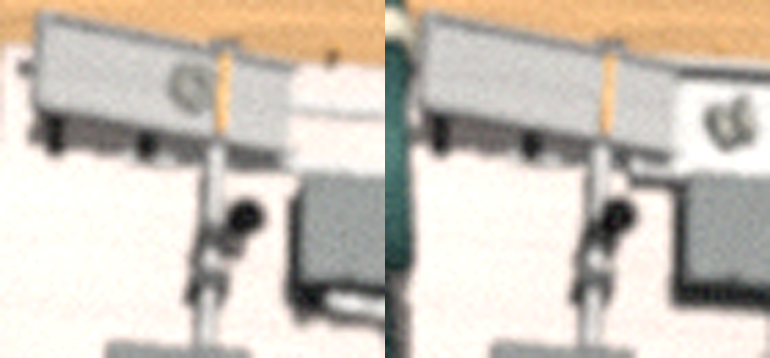

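View pics/cmp2.png

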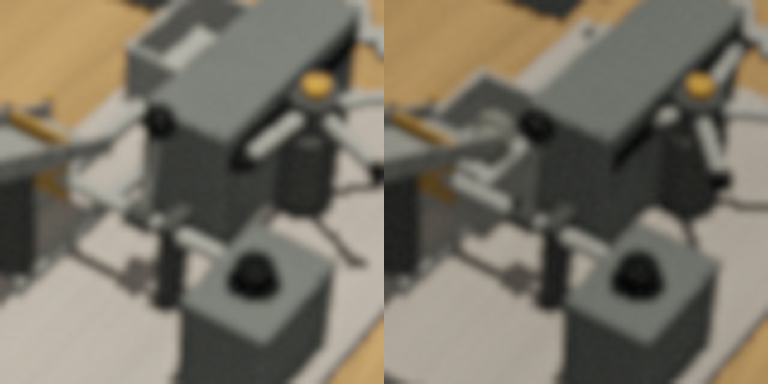

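The fixed camera shows the ball about 2 px (6 mm) short of its stop, so the lever is at roughly 0.1 rad. I'll push it the rest of the way with the tips lower.

```bash
python3 - <<'E'
from h import *
print(mv(wor(-.072,.115,.21)),mv(wor(-.072,.115,.113)))
E
```

```text
[  64.4 -118.9   58.1] [  64.3 -118.9  155.1]
```

Emit:
{"fn": "arm_command", "kwargs": {"targets": "15 -30 0 0 0 0 0;32 -60 5 0 0 0 0;50 -90 20 0 0 0 0;64 -119 45 0 0 0 0;64 -119 58 0 0 0 0;64 -119 58 0 0 0 0;64 -119 58 0 0 0 0"}}

```text
time: 28.62
tool_pos: [0.5691, -0.0465, 0.2102]
tcp_rot: [-0.076, -3.139, -0.001]
wrist_force: [0.4, 0.2, 1.1]
width: -0.002
```

```bash
python3 - <<'E'
from h import *
stt();print(rig(bot.read_state()["tool_pos"]),mv(wor(-.072,.115,.113)));shot("wrist","w30")
E
```

```text
t 28.62 tcp [ 0.5691 -0.0465  0.2102] rot [-7.600e-02 -3.139e+00 -1.000e-03] F [0.4 0.2 1.1] w -0.002 q [-0.13  0.08  1.85  0.    1.21 -1.65]
[[-0.07252265  0.11440998  0.21020491]] [-0.6  0.5 97.2]
```

View pics/w30.png

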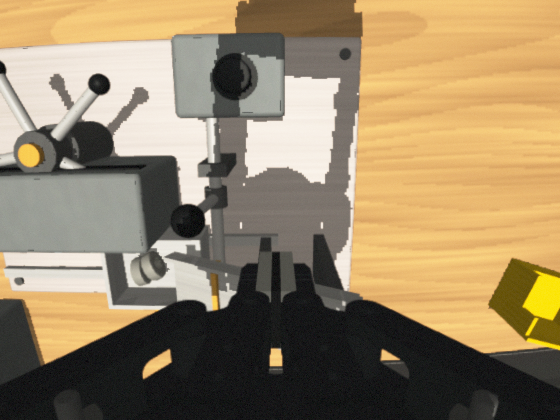

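Emit:
{"fn": "arm_command", "kwargs": {"targets": "0 0 40 0 0 0 0;0 0 80 0 0 0 0;0 0 97 0 0 0 0;0 0 97 0 0 0 0;0 -15 97 0 0 0 0;0 -25 97 0 0 0 0;0 -32 97 0 0 0 0;0 -36 97 0 0 0 0;0 -38 97 0 0 0 0;0 -38 97 0 0 0 0"}}

```text
time: 29.5
tool_pos: [0.5698, -0.0842, 0.1151]
tcp_rot: [0.075, 3.138, 0.001]
wrist_force: [-0.3, 1.1, 0.9]
width: -0.001
```

```bash
python3 - <<'E'
from h import *
stt();print(rig(bot.read_state()["tool_pos"]));shot("wrist","w31")
E
```

```text
t 29.5 tcp [ 0.5698 -0.0842  0.1151] rot [7.500e-02 3.138e+00 1.000e-03] F [-0.3  1.1  0.9] w -0.001 q [-0.19  0.18  1.94  0.    1.03 -1.71]
[[-0.07028489  0.07682608  0.1151241 ]]
```

View pics/w31.png

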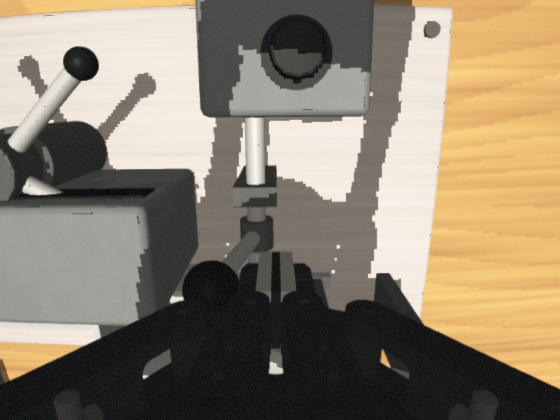

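Emit:
{"fn": "arm_command", "kwargs": {"targets": "0 -2 0 0 0 0 0;0 -4 0 0 0 0 0;0 -5 0 0 0 0 0;0 -5 0 0 0 0 0"}}

```text
time: 29.88
tool_pos: [0.5691, -0.085, 0.1144]
tcp_rot: [0.075, 3.139, 0.011]
wrist_force: [1.5, 13.9, 5.1]
width: 0.0
```

Emit:
{"fn": "arm_command", "kwargs": {"targets": "0 -2 0 0 0 0 0;0 -4 0 0 0 0 0;0 -5 0 0 0 0 0;0 -5 0 0 0 0 0"}}

```text
time: 30.22
tool_pos: [0.5691, -0.0856, 0.1145]
tcp_rot: [0.076, 3.139, 0.022]
wrist_force: [2.7, 28.8, 6.5]
width: -0.0
```

```bash
python3 - <<'E'
from h import *
stt();print(rig(bot.read_state()["tool_pos"]));shot("wrist","w32")
E
```

```text
t 30.22 tcp [ 0.5691 -0.0856  0.1145] rot [0.076 3.139 0.022] F [ 2.7 28.8  6.5] w -0.0 q [-0.2   0.18  1.93  0.02  1.03 -1.73]
[[-0.07097575  0.07534658  0.1144546 ]]
```

View pics/w32.png

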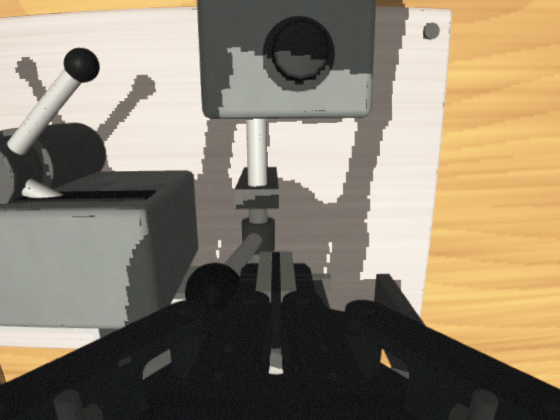

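The lever meets its hard stop (29 N with almost no motion). I'll back off and re-check.

Emit:
{"fn": "arm_command", "kwargs": {"targets": "0 5 0 0 0 0 0;0 10 0 0 0 0 0;0 16 0 0 0 0 0;0 25 0 0 0 0 0;0 35 -20 0 0 0 0;0 45 -60 0 0 0 0;0 70 -100 0 0 0 0;0 105 -130 0 0 0 0;0 140 -140 0 0 0 0;0 175 -150 0 0 0 0"}}

```text
time: 31.1
tool_pos: [0.5772, 0.0815, 0.2667]
tcp_rot: [0.077, 3.136, 0.0]
wrist_force: [0.9, 0.7, 0.2]
width: -0.003
```

```bash
python3 - <<'E'
from h import *
stt();print(rig(bot.read_state()["tool_pos"]));shot("wrist","w33");shot("top","t33");shot("side","s33")
a=load("top","t9")[2];b=load("top","t33")[2]
v=np.hstack([cv2.resize(x[150:215,265:335],None,fx=5.5,fy=5.5,interpolation=cv2.INTER_CUBIC) for x in (a,b)]); cv2.imwrite("pics/cmp3.png",cv2.convertScaleAbs(v,alpha=1.5))
a=load("side","s1")[2];b=load("side","s33")[2]
v=np.hstack([cv2.resize(x[150:230,260:340],None,fx=4.8,fy=4.8,interpolation=cv2.INTER_CUBIC) for x in (a,b)]); cv2.imwrite("pics/cmp4.png",v)
E
```

```text
t 31.1 tcp [0.5772 0.0815 0.2667] rot [0.077 3.136 0.   ] F [0.9 0.7 0.2] w -0.003 q [ 0.1   0.07  1.77 -0.    1.3  -1.42]
[[-0.06983252  0.24268076  0.2667401 ]]
```

View pics/cmp3.png

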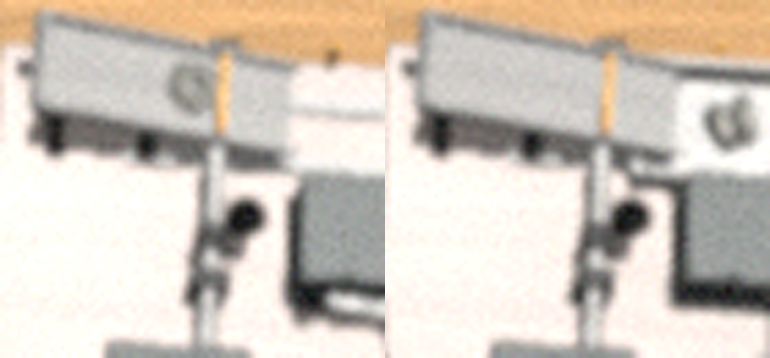

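View pics/cmp4.png

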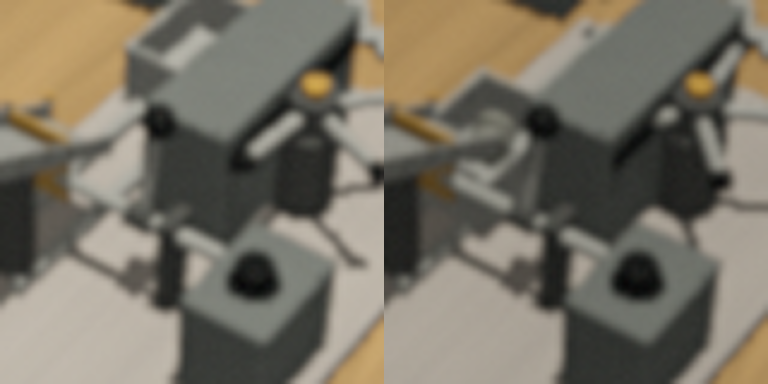

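View pics/w33.png

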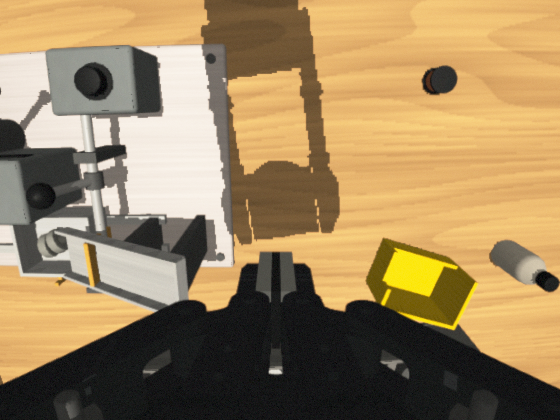

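The ball now matches its starting position (x≈245 against 244 in the crops). The cup holds both washers, the gate is closed and the arm is clear. One last numeric check, then I hand in.

```bash
python3 - <<'E'
from h import *
def ball(im):
    s=im[180:200,300:320].max(axis=2).astype(float); w=np.clip(60-s,0,None); ys,xs=np.mgrid[180:200,300:320]; return (w*xs).sum()/w.sum(),(w*ys).sum()/w.sum()
for t in ("t9","t29","t33"): print(t,ball(load("top",t)[2]))
p,T,im,d=load("top","t33");C=cloud(p,T,d); q=rig(C[160:185,318:342].reshape(-1,3)); print("cup area z pct",np.percentile(q[:,2],[10,50,90]).round(3))
for uv in [(328,172),(332,174)]: print(rig(C[uv[1],uv[0]]).round(3))
print(bot.finish_job())
E
```

```text
t9 (np.float64(310.7066276803119), np.float64(190.453216374269))
t29 (np.float64(308.56812749003984), np.float64(190.4573705179283))
t33 (np.float64(310.9381541389153), np.float64(190.14462416745957))
cup area z pct [0.016 0.029 0.106]
[[ 0.001 -0.009  0.048]]
[[-0.004 -0.022  0.045]]
the job is handed in; nothing more can be done
None
```

I ran the full cycle and handed the job in at about 31 s. The final pictures show every end condition met; `finish_job()` reports no verdict.

**What I did:** Two washers were present, and I laid both on the slide behind the closed gate. Four strokes with shut fingers turned the star wheel counter-clockwise to about 6.1 rad. I then pressed the test button; the lever dropped and both washers ran into the cup. After that I pushed the lever back to its stop.

**Last checks:**
- **Cup:** it had travelled about 0.122 m against 0.120 m, with its rib at the brass pointer.
- **Washers:** both lie in the cup, one leaning on the other. The slide is empty and the gate is closed.
- **Lever:** in the fixed top camera the ball is within 0.4 px of where it started.
- **Bystanders:** I saw none out of place in the last pictures, but I did not measure them.

**What went wrong on the way:**
- The first grip closed above a washer and had to be repeated lower. The second washer was also re-gripped 5 mm lower.
- The first lever lift stopped short, at about 0.1 rad. I found this by comparing camera pictures and pushed again to the hard stop, where the wrist force reached about 29 N.

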